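# Wedge the press-fit burr-chamber cover off an espresso grinder

### The arm

A 7-joint arm with a two-finger parallel gripper is mounted at the origin on the work surface. World frame = base frame: x ahead of the robot, y to its left, z up, the work surface at z = 0. Lengths are in m, angles in rad, forces in N, time in s.
With the tool pointing down it reaches from about 0.425 to 0.875 m from the base axis. Payload 4.7 kg.
Tool frame: the origin (TCP) lies midway between the tips of the shut fingers; the grasp point (between the pads) lies 19 mm behind it; x points along the fingers, y is the direction in which the jaws open and shut, and the axes are right-handed (so a half turn about x gives the same grasp; the last joint's range is limited). The gripper opens to 87 mm and grips with 3 to 60 N. Pads are 19 mm wide; open, the fingers measure 117 mm over their backs; the gripper's body (75 mm by 190 mm) begins 51 mm behind the grasp point.
Start: joints at [-1.258, 0.321, -0.07, 1.45, 0.023, 1.371, -0.057], TCP at [0.191, 0.621, 0.185] pointing down, gripper open.
Joint ranges: [-2.86, 2.86], [-0.3, 2.09], [-1.38, 1.24], [0.06, 2.45], [-1.56, 4.7], [0.09, 2.05], [-2.69, 2.69]. Speed limits (rad/s): [2.57, 2.57, 3.14, 3.14, 3.14, 3.14, 3.14].

### API

Orientations are given as a unit quaternion [w, x, y, z].
In Python, from plant import ctrl gives the robot as it stands.
- The arm moves only by the tool jog_arm, never from a script. Its argument "motion" is a list of rows, each an object of numbers: "x", "y", "z": the shift along the tool's x, y, z in cm; "ax", "ay", "az": the turn, a rotation vector about the tool's x, y, z in degrees; "claw": the finger opening in cm, from 0 to 8.7. A call has 1 to 10 rows; each row is the pose to reach, as a shift and turn from the pose commanded when the call began, along the tool's axes at that moment; what a row does not reach only later rows make up. A row lasts 1/10 s, in which the tool goes at most 50 mm and 8.59 degrees, less where a joint would pass 70% of its speed; a pose out of reach is approached as far as the arm can. A call with a gripper value outside its range is refused whole. The fingers move at their own pace and stop on an object; "force" is the grip in N (left out, the last holds). Time passes only in rows, so rows that repeat a pose let the fingers close. It gives the time, the measured TCP pose, the force and the opening at its end, in the units of the state.
- ctrl.sense(): the state, without advancing time (a new reading comes with each control period).
- ctrl.get_image(name): name is "scene" or "top"; returns the picture (420x560x3 uint8, red, green, blue); there is no depth.
- ctrl.camera_params(name): a dict with "intrinsics" (3x3 intrinsics, pixels), "T" (4x4, takes a point from camera to world coordinates). Camera axes: x right, y up, looking along -z (the intrinsics and any distortion apply to the point x, -y, -z); pixel columns grow to the right and rows downward; lengths in m; the calibration is good to about 2 mm. A picture is of the moment at which its call begins. camera_params takes no time and is no camera call.
- ctrl.hand_in(): hands the job in, once; it reports no verdict.
The state is a dict: "time_s": time; "joint_positions": joint angles; "qd": joint speeds; "tau": joint torques, N m; "eef_pos": TCP position; "eef_rot": TCP orientation; "ft_force": force on the tool from outside, world axes, zero at the start; "wrist_torque": the same for the moment, N m; "finger_gap": finger opening in m.
Only numpy, scipy, OpenCV 4.12 (cv2) and the standard library are available. Lean on these libraries where they do the work, as an engineer would, in place of code of your own. Each camera call takes 0.05 s, during which the arm holds its last target. There are 200 camera calls.

### The job

Take the wedge from its stand and use it to ease the press-fit cover off the grinder housing, working it gently down into the pry notches at the left and right ends of the seam in turn, until the cover has come out at least 8 mm at both ends. Keep the cover nearly parallel, never letting one end get more than about 6 mm ahead of the other, do not ram the wedge or touch the cover with the hand, leave the portafilter, cup and tamper where they are, and put the wedge back in its stand.

Things in the scene. Friction and masses are not known exactly. Their poses are not given: they have to be found in the camera images.
- housing: Fixed slate-grey grinder housing, black motor barrel behind. Origin: on the table in the middle of the seam plane; x points out through the cover (the way it comes off), y along the seam to its left end, z up. Flange x -30 to 0, y -80 to 80, z 0 to 85 mm; barrel back to x -127, below z 85. Seam closed but for two 30 mm long pry notches, bare aluminium, centred at y +52 and -52 mm.
- cover: Blue-grey cover, 30 x 160 x 85 mm, steel spout in front to 72 mm off the seam, press-fit on dowels at the notches' y. Origin: the housing's when closed; axes as the housing's when straight. A wedge in one notch swings that end out about the other dowel; it stays where left. It takes about 4 N plus 1 N per mm/s of opening: fast pushing needs far more.
- notch_left (a point): Middle of the left notch, on the seam plane x = 0, level with the top face (z 85 mm); axes as the housing's. In a notch the housing wall stands upright at x 0, the cover wall at x 5 mm (cover closed), so the slot is 5 mm wide. Over the top 6 mm each wall flares back by 3 mm: the mouth spans x -3 to +8 mm. A fixed brass ledge of the housing closes the notch 45 mm below the top.
- notch_right (a point): The same point of the right notch, y -52 mm of the housing; same shape. A slow downward push of 10 to 15 N on the wedge is enough in either notch; the wedge squeezes its two walls with more than that, so ease off above 18 N.
- wedge: Chisel wedge, 140 g, upright in its stand. Origin on the handle axis, level with the blade tip; z up. Steel blade z 0-50 mm, 12 wide (y); flat back at x -7 (side with a white stripe on the collar), to lie against the housing; front slopes from x -4 at the tip to x 9.5 at z 36, upright above. Black collar 42 x 42, z 50-56, bears the fingertips. Orange handle 22 x 22, z 56-116, gripped from above.
- stand: Fixed dark wooden block, 70 x 80 x 52 mm, with a well 26 x 26 mm open at the top. Origin on the table under the well's middle. The wedge hangs in it with its collar on the block's top, wedge origin 2 mm above the table on the well's axis, x axes alike; the blade has some 4 mm of play.
- portafilter: Steel portafilter, bowl 70 mm wide and 40 mm high with a black handle towards its +x, 175 mm from the bowl's axis to the end. Origin under the bowl. Not to be moved.
- glass_cup: Glass espresso cup with a handle, 60 mm wide, 65 mm high. Origin under its middle. Not to be moved.
- tamper: Steel tamper, 58 mm wide, 71 mm high. Origin under its middle. Not to be moved.
- cover_left (a point): Point of the cover at its left end, y +52 mm, on its mating face (x 0), level with its top: coincides with notch_left when closed. Its x in the housing's frame is how far this end has come off (at most about 16 mm).
- cover_right (a point): The same for the right end, y -52 mm; coincides with notch_right when closed.

How it is judged:
On the way, in this order (a step that is already met when the one before it is completed fails the run):
1. the wedge is lifted out of its stand, still upright (z of wedge in the frame of stand above 0.056 m and angle between wedge's own z axis and vertical below 0.3 rad), for 0.1 s.
2. one end has been eased at least 2 mm with the blade in its notch (contact force between wedge and cover above 0.3 N and x of any of cover_left, cover_right in the frame of housing above 0.002 m), for 0.05 s.
3. both ends have been eased at least 8 mm (x of each of cover_left, cover_right in the frame of housing above 0.008 m), for 0.1 s.
At the end, for the whole second after the job is handed in: The cover is out by more than 8 mm at both dowels and within 0.065 rad of parallel; the wedge is back in its stand, upright within 0.12 rad, within 12 mm of the well's axis and seated to within 6 mm of its rest height, released and at rest (all of step 3 and angle between the x axis of cover and the x axis of housing, either way round below 0.065 rad and horizontal distance between wedge and stand below 0.012 m and z of wedge in the frame of stand below 0.008 m and angle between wedge's own z axis and vertical below 0.12 rad and linear speed of wedge below 0.02 m/s); the robot touches nothing.
It fails at once if the cover is cocked by more than 0.072 rad (one end 7.5 mm ahead) (angle between the x axis of cover and the x axis of housing, either way round above 0.072 rad).
It fails at once if the wedge is rammed: more than 30 N on the cover or on the housing (contact force between wedge and cover above 30 N or contact force between wedge and housing above 30 N).
It fails at once if the cover is pushed by the hand or arm instead of the wedge (contact force between any of the fingers, the arm and cover above 2 N).
It fails at once if the portafilter, cup or tamper is moved by more than 15 mm (distance of any of portafilter, glass_cup, tamper from where it was at the start of the episode above 0.015 m).
It also fails if it takes over 70 s, if anything falls off the work surface, if the arm or the gripper's body presses on something with over 40 N, if the wrist force passes 120 N, or if a joint passes its speed limit or range.

## Working session

There is one attempt and no reset: what is moved stays moved. The work goes in short steps, Python scripts to look and compute and a tool call to move; the robot and the scene stay as the last step left them, time stands still between calls to the robot, and variables do not carry over. Pictures are saved under pics/ and viewed, about 8 in all and at most 12, crops included, and the job is handed in when it is done.

Besides the shell and the picture viewer there is one more tool, called after ">>>" as name([rows], argument=value, ...), one row to a line, values as JSON. jog_arm: Moves the arm, as the interface text tells. Its arguments: {"type":"object","properties":{"motion":{"type":"array"},"force":{"type":"number"}},"required":["motion"]}

```bash
mkdir -p pics
python3 - <<'E'
from plant import ctrl
import cv2,numpy as np
np.set_printoptions(precision=4,suppress=True)
for n in("scene","top"):
    im=ctrl.get_image(n);cv2.imwrite(f"pics/{n}0.png",im[:,:,::-1])
    p=ctrl.camera_params(n);print(n,p)
print(ctrl.sense())
E
```

```text
scene {'intrinsics': array([[465.5353,   0.    , 273.5694],
       [  0.    , 465.5353, 206.2115],
       [  0.    ,   0.    ,   1.    ]]), 'T': array([[ 0.1844, -0.6899,  0.7   ,  1.4654],
       [ 0.9828,  0.1381, -0.1229, -0.1042],
       [-0.0119,  0.7106,  0.7035,  0.9035],
       [ 0.    ,  0.    ,  0.    ,  1.    ]])}
top {'intrinsics': array([[494.6945,   0.    , 278.4576],
       [  0.    , 494.6945, 210.1279],
       [  0.    ,   0.    ,   1.    ]]), 'T': array([[-0.0029,  0.9937, -0.1124,  0.4937],
       [-0.9999, -0.0046, -0.0152,  0.0386],
       [-0.0156,  0.1124,  0.9935,  1.2673],
       [ 0.    ,  0.    ,  0.    ,  1.    ]])}
{'time_s': 0.1, 'joint_positions': array([-1.2579,  0.3217, -0.0701,  1.4516,  0.0226,  1.3708, -0.0569]), 'qd': array([ 0.0016, -0.0016, -0.0004, -0.0022,  0.0002,  0.0024, -0.0007]), 'tau': array([ -0.0003, -49.2572,  -0.4058, -31.3402,  -0.064 ,   0.0395,
         0.0001]), 'eef_pos': array([0.1913, 0.6206, 0.1841]), 'eef_rot': array([ 0.6992,  0.1047,  0.6993, -0.1058]), 'ft_force': array([ 0.3323, -0.4694, -0.7607]), 'wrist_torque': array([ 0.0007, -0.0482,  0.0075]), 'finger_gap': 0.08672886417711985}
```

View pics/scene0.png

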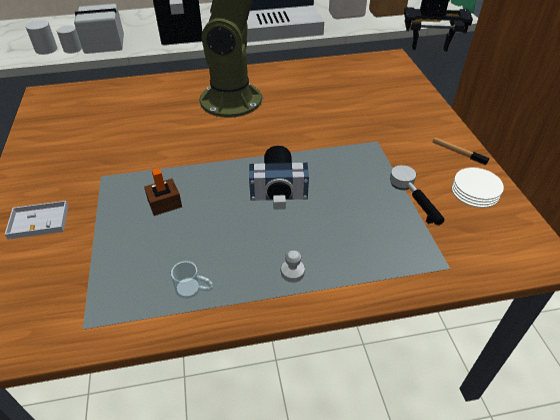

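View pics/top0.png

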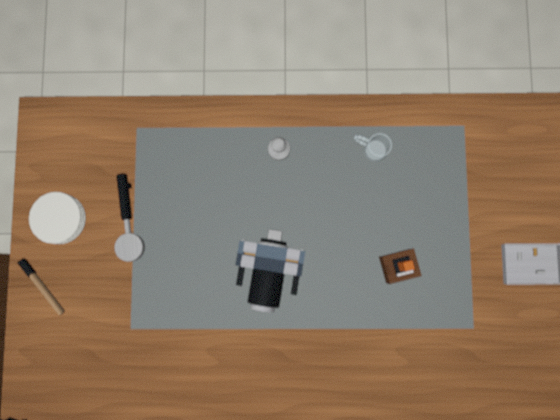

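Scene: wedge and stand at (160,190), grinder at (279,180), cup (187,280), tamper (292,265), portafilter bowl (403,177). Top: stand (400,266), grinder seam around (270,255). Now I'll enlarge the stand and grinder in both views.

Run:
```python
import cv2,numpy as np
s=cv2.imread("pics/scene0.png");t=cv2.imread("pics/top0.png")
def c(im,x,y,w,h): return cv2.resize(im[y:y+h,x:x+w],(400,300),interpolation=cv2.INTER_CUBIC)
# scale: 5x for 80x60 ; 
out=np.vstack([np.hstack([c(s,122,160,80,60),c(s,239,145,80,60)]),np.hstack([c(t,362,236,80,60),c(t,231,225,80,60)])])
cv2.imwrite("pics/crop0.png",out)
```

```text
(no output)
```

View pics/crop0.png

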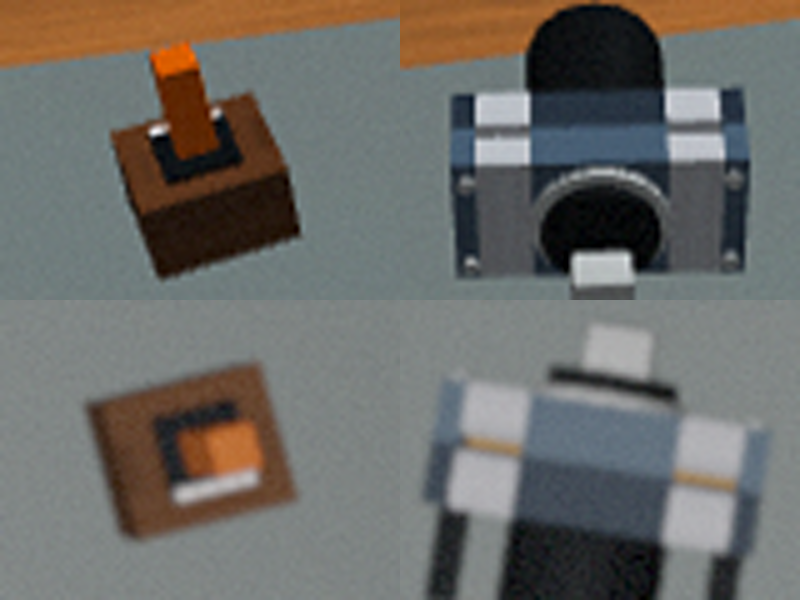

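The crops show the stand top, orange handle and white stripe (on the robot side). Both notches are visible: brass in the top view at crop (493,447) and (705,482), dark slots in the scene view at (502,129) and (693,121). Next I'll fit the poses from both views.

```bash
cat > h.py <<'E'
import numpy as np
from scipy.optimize import least_squares
from scipy.spatial.transform import Rotation as R
from plant import ctrl
np.set_printoptions(precision=4,suppress=True)
P={n:ctrl.camera_params(n) for n in("scene","top")}
def proj(n,X):
    T=P[n]["T"];c=(np.atleast_2d(X)-T[:3,3])@T[:3,:3];K=P[n]["intrinsics"]
    q=(c*[1,-1,-1])@K.T;return q[:,:2]/q[:,2:]
def world(p,L):
    x,y,z,a=p;L=np.asarray(L,float)
    return np.c_[x+np.cos(a)*L[:,0]-np.sin(a)*L[:,1],y+np.sin(a)*L[:,0]+np.cos(a)*L[:,1],z+L[:,2]]
def fit(obs,p0):
    f=lambda p:np.concatenate([(proj(n,world(p,[l]))[0]-px) for n,l,px in obs])
    r=least_squares(f,p0,loss="soft_l1");return r.x,r.fun.reshape(-1,2)
def tool():
    s=ctrl.sense();q=s["eef_rot"];return s,R.from_quat([q[1],q[2],q[3],q[0]])
E
cat > fit0.py <<'E'
from h import *
def px(c,q,o): # crop px -> image px
    return (np.array(c)-q+.5)/5-.5+np.array(o)
SS=lambda c:px(c,(0,0),(122,160));SH=lambda c:px(c,(400,0),(239,145))
TS=lambda c:px(c,(0,300),(362,236));TH=lambda c:px(c,(400,300),(231,225))
m=1e-3
st=[("top",(35*m,40*m,0),TS((104,402))),("top",(35*m,-40*m,0),TS((260,363))),("top",(-35*m,-40*m,0),TS((298,498))),("top",(-35*m,40*m,0),TS((137,538))),
("scene",(-35*m,-40*m,0),SS((110,130))),("scene",(-35*m,40*m,0),SS((250,93))),("scene",(35*m,40*m,0),SS((290,170))),("scene",(35*m,-40*m,0),SS((145,213)))]
p,r=fit(st,[.4,-.2,.05,.2]);print("stand top",p,"\n",r)
hd=[("top",(0,0,0),TS((236,446))),("scene",(0,0,0),SS((175,60)))]
f=lambda X:np.concatenate([proj(n,X)[0]-q for n,_,q in hd]);w=least_squares(f,[.4,-.2,.1]);print("handle top",w.x,w.fun)
ho=[("top",(30*m,80*m,0),TH((448,375))),("top",(30*m,-80*m,0),TH((768,430))),("top",(-30*m,80*m,0),TH((425,497))),("top",(-30*m,-80*m,0),TH((750,555))),
("scene",(30*m,-80*m,0),SH((452,163))),("scene",(30*m,80*m,0),SH((748,158))),("scene",(-30*m,-80*m,0),SH((450,97))),("scene",(-30*m,80*m,0),SH((745,88)))]
p,r=fit(ho,[.4,.05,.08,.0]);print("housing top",p,"\n",r)
print("notches",world(p,[(0.0025,.052,0),(.0025,-.052,0)]))
for l,c in(((2.5*m,52*m,0),(693,121)),((2.5*m,-52*m,0),(502,129))): print(proj("scene",world(p,[l]))[0]-SH(c))
for l,c in(((2.5*m,52*m,-45*m),(493,447)),((2.5*m,-52*m,-45*m),(705,482))): print(proj("top",world(p,[l]))[0]-TH(c))
s,r=tool();print(s["eef_pos"],r.as_matrix())
E
python3 fit0.py
```

```text
stand top [ 0.494  -0.2421  0.05    0.2412] 
 [[-0.6463 -0.3901]
 [-0.1856 -0.539 ]
 [ 0.0642  0.4798]
 [ 0.4016  0.5035]
 [ 0.145   0.5168]
 [ 0.563  -0.3052]
 [-0.3542 -0.1565]
 [-0.6925  0.06  ]]
handle top [ 0.4958 -0.2432  0.1164] [-0.2438 -0.0056 -0.2762 -0.0205]
housing top [ 0.5143  0.0773  0.0839 -0.1717] 
 [[-1.059  -0.2096]
 [ 0.92    0.0147]
 [-0.9073  0.2368]
 [ 0.4162  0.039 ]
 [-0.4791  0.4476]
 [ 0.218   0.3663]
 [ 0.4518 -0.6846]
 [-0.6371  0.0726]]
notches [[0.5257 0.1281 0.0839]
 [0.5079 0.0256 0.0839]]
[0.2207 1.2813]
[0.09   0.3724]
[ 0.8092 -0.7972]
[-0.1712 -0.7161]
[0.1913 0.6206 0.1841] [[-0.0004  0.2944  0.9557]
 [-0.0017  0.9557 -0.2944]
 [-1.     -0.0017  0.0001]]
```

>>> jog_arm([
  {"x": 0,"y": -3,"z": 4.2,"ax": 6},
  {"x": 0,"y": -6,"z": 8.6,"ax": 12},
  {"x": 0,"y": -9,"z": 13,"ax": 18},
  {"x": 0,"y": -12,"z": 17.4,"ax": 24},
  {"x": 0,"y": -15,"z": 21.8,"ax": 30},
  {"x": 0,"y": -18,"z": 26.2,"ax": 36},
  {"x": 0,"y": -21,"z": 30.6,"ax": 42},
  {"x": 0,"y": -24,"z": 35,"ax": 48},
  {"x": 0,"y": -27,"z": 39.4,"ax": 54},
  {"x": 0,"y": -30.5,"z": 43.8,"ax": 59.1},
], force=40)

```text
$.motion[0]: bad value
```

```bash
cat >> h.py <<'E'
def goal(xyz,yaw):
    """shift (cm) and turn (deg) in tool axes to reach TCP xyz, tool y at yaw (tool x down)"""
    s,r=tool();y=np.array([np.cos(yaw),np.sin(yaw),0]);x=np.array([0,0,-1.])
    G=R.from_matrix(np.c_[x,y,np.cross(x,y)])
    print("t",round(s["time_s"],2),"tcp",s["eef_pos"],"F",s["ft_force"],"gap",round(s["finger_gap"],4))
    print("shift cm",r.inv().apply(np.array(xyz)-s["eef_pos"])*100,"turn",np.degrees((r.inv()*G).as_rotvec()))
E
python3 -c "
from h import *
goal([.495,-.2425,.15],.241)"
```

```text
t 0.1 tcp [0.1913 0.6206 0.1841] F [ 0.3323 -0.4694 -0.7607] gap 0.0867
shift cm [  3.5406 -73.542   54.4364] turn [59.0716  0.0567  0.0841]
```

>>> jog_arm([
  {"x": 0,"y": -3,"z": 4.2,"ax": 6,"ay": 0,"az": 0,"claw": 8.7},
  {"x": 0,"y": -6,"z": 8.6,"ax": 12,"ay": 0,"az": 0,"claw": 8.7},
  {"x": 0,"y": -9,"z": 13,"ax": 18,"ay": 0,"az": 0,"claw": 8.7},
  {"x": 0,"y": -12,"z": 17.4,"ax": 24,"ay": 0,"az": 0,"claw": 8.7},
  {"x": 0,"y": -15,"z": 21.8,"ax": 30,"ay": 0,"az": 0,"claw": 8.7},
  {"x": 0,"y": -18,"z": 26.2,"ax": 36,"ay": 0,"az": 0,"claw": 8.7},
  {"x": 0,"y": -21,"z": 30.6,"ax": 42,"ay": 0,"az": 0,"claw": 8.7},
  {"x": 0,"y": -24,"z": 35,"ax": 48,"ay": 0,"az": 0,"claw": 8.7},
  {"x": 0,"y": -27,"z": 39.4,"ax": 54,"ay": 0,"az": 0,"claw": 8.7},
  {"x": 0,"y": -30.5,"z": 43.8,"ax": 59.1,"ay": 0,"az": 0,"claw": 8.7},
], force=40)

```text
time_s: 1.1
eef_pos: [0.5012, 0.2265, 0.1849]
eef_rot: [0.556, 0.437, 0.556, -0.437]
ft_force: [0.4, 0.5, -0.5]
finger_gap: 0.0868
```

```bash
python3 -c "
from h import *
goal([.495,-.2425,.15],.241)"
```

```text
t 1.1 tcp [0.5012 0.2265 0.1849] F [ 0.4213  0.5002 -0.457 ] gap 0.0868
shift cm [  3.4803 -11.6055  45.445 ] turn [-0.2424 -0.0083  0.0008]
```

>>> jog_arm([
  {"x": 0.5,"y": -1.2,"z": 4.6,"ax": 0,"ay": 0,"az": 0,"claw": 8.7},
  {"x": 0.5,"y": -2.4,"z": 9.2,"ax": 0,"ay": 0,"az": 0,"claw": 8.7},
  {"x": 0.5,"y": -3.6,"z": 13.8,"ax": 0,"ay": 0,"az": 0,"claw": 8.7},
  {"x": 0.5,"y": -4.8,"z": 18.4,"ax": 0,"ay": 0,"az": 0,"claw": 8.7},
  {"x": 1,"y": -6,"z": 23,"ax": 0,"ay": 0,"az": 0,"claw": 8.7},
  {"x": 1.5,"y": -7.2,"z": 27.6,"ax": 0,"ay": 0,"az": 0,"claw": 8.7},
  {"x": 2,"y": -8.4,"z": 32.2,"ax": 0,"ay": 0,"az": 0,"claw": 8.7},
  {"x": 2.5,"y": -9.6,"z": 36.8,"ax": 0,"ay": 0,"az": 0,"claw": 8.7},
  {"x": 3,"y": -10.8,"z": 41.4,"ax": 0,"ay": 0,"az": 0,"claw": 8.7},
  {"x": 3.5,"y": -11.6,"z": 45.4,"ax": 0,"ay": 0,"az": 0,"claw": 8.7},
])

```text
time_s: 2.1
eef_pos: [0.495, -0.2429, 0.1499]
eef_rot: [0.556, 0.437, 0.556, -0.437]
ft_force: [0.1, -0.6, 0.4]
finger_gap: 0.087
```

>>> jog_arm([
  {"x": 0,"y": 0,"z": 0,"ax": 0,"ay": 0,"az": 0,"claw": 8.7},
  {"x": 0,"y": 0,"z": 0,"ax": 0,"ay": 0,"az": 0,"claw": 8.7},
  {"x": 0,"y": 0,"z": 0,"ax": 0,"ay": 0,"az": 0,"claw": 8.7},
])

```text
time_s: 2.4
eef_pos: [0.4961, -0.2387, 0.1497]
eef_rot: [0.556, 0.436, 0.557, -0.436]
ft_force: [1.2, 0.5, -0.3]
finger_gap: 0.0873
```

```bash
python3 -c "
from h import *
goal([.495,-.2425,.06],.241)"
```

```text
t 2.4 tcp [ 0.4961 -0.2387  0.1497] F [ 1.2237  0.5116 -0.2582] gap 0.0873
shift cm [ 8.97   -0.1981  0.3515] turn [ 0.0743 -0.0696  0.0108]
```

>>> jog_arm([
  {"x": 2,"y": -0.1,"z": 0.3,"ax": 0,"ay": 0,"az": 0,"claw": 8.7},
  {"x": 4,"y": -0.2,"z": 0.3,"ax": 0,"ay": 0,"az": 0,"claw": 8.7},
  {"x": 6,"y": -0.2,"z": 0.3,"ax": 0,"ay": 0,"az": 0,"claw": 8.7},
  {"x": 7.5,"y": -0.2,"z": 0.3,"ax": 0,"ay": 0,"az": 0,"claw": 8.7},
  {"x": 8.5,"y": -0.2,"z": 0.3,"ax": 0,"ay": 0,"az": 0,"claw": 8.7},
  {"x": 9,"y": -0.2,"z": 0.3,"ax": 0,"ay": 0,"az": 0,"claw": 8.7},
  {"x": 9,"y": -0.2,"z": 0.3,"ax": 0,"ay": 0,"az": 0,"claw": 5},
  {"x": 9,"y": -0.2,"z": 0.3,"ax": 0,"ay": 0,"az": 0,"claw": 5},
])

```text
time_s: 3.2
eef_pos: [0.4952, -0.2439, 0.0607]
eef_rot: [0.557, 0.437, 0.556, -0.436]
ft_force: [0.3, -1.0, 0.4]
finger_gap: 0.0777
```

Run:
```python
from h import *
import cv2
goal([.495,-.2425,.059],.241)
o=[]
for n,(x,y) in(("scene",(112,140)),("top",(352,226))):
    im=ctrl.get_image(n)[:,:,::-1];o.append(cv2.resize(im[y:y+80,x:x+100],(400,320),interpolation=cv2.INTER_CUBIC))
cv2.imwrite("pics/g1.png",np.hstack(o))
```

```text
t 3.2 tcp [ 0.4952 -0.2439  0.0607] F [ 0.3179 -0.9619  0.351 ] gap 0.0777
shift cm [ 0.167   0.0106 -0.1392] turn [-0.0193  0.0266 -0.0547]
```

View pics/g1.png

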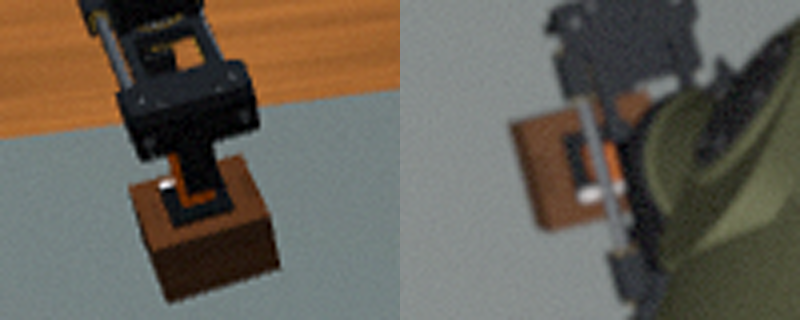

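Front finger stands before the handle at left crop (200,150); the handle at (193,185) is between the jaws, over the collar. Now I'll lower about 1 mm, close and lift.

>>> jog_arm([
  {"x": 0.1,"y": 0,"z": 0,"ax": 0,"ay": 0,"az": 0,"claw": 4},
  {"x": 0.15,"y": 0,"z": 0,"ax": 0,"ay": 0,"az": 0,"claw": 2},
  {"x": 0.15,"y": 0,"z": 0,"ax": 0,"ay": 0,"az": 0,"claw": 1},
  {"x": 0.15,"y": 0,"z": 0,"ax": 0,"ay": 0,"az": 0,"claw": 1},
  {"x": 0.15,"y": 0,"z": 0,"ax": 0,"ay": 0,"az": 0,"claw": 1},
  {"x": 0.15,"y": 0,"z": 0,"ax": 0,"ay": 0,"az": 0,"claw": 1},
  {"x": 0.15,"y": 0,"z": 0,"ax": 0,"ay": 0,"az": 0,"claw": 1},
  {"x": 0.15,"y": 0,"z": 0,"ax": 0,"ay": 0,"az": 0,"claw": 1},
], force=50)

```text
time_s: 4.1
eef_pos: [0.4947, -0.2437, 0.0585]
eef_rot: [0.556, 0.436, 0.556, -0.436]
ft_force: [0.9, -0.7, -0.6]
finger_gap: 0.0218
```

```bash
python3 -c "
from h import *
goal([.495,-.2425,.20],.241)"
```

```text
t 4.1 tcp [ 0.4947 -0.2437  0.0585] F [ 0.872  -0.6718 -0.6211] gap 0.0218
shift cm [-14.1491   0.0566  -0.1081] turn [-0.0247 -0.0025 -0.0045]
```

>>> jog_arm([
  {"x": -2,"y": 0,"z": 0,"ax": 0,"ay": 0,"az": 0,"claw": 1},
  {"x": -5,"y": 0,"z": 0,"ax": 0,"ay": 0,"az": 0,"claw": 1},
  {"x": -8.5,"y": 0,"z": 0,"ax": 0,"ay": 0,"az": 0,"claw": 1},
  {"x": -12,"y": 0,"z": 0,"ax": 0,"ay": 0,"az": 0,"claw": 1},
  {"x": -14.2,"y": 1,"z": -3,"ax": 2,"ay": 0,"az": 0,"claw": 1},
  {"x": -14.2,"y": 2,"z": -7,"ax": 5,"ay": 0,"az": 0,"claw": 1},
  {"x": -14.2,"y": 4,"z": -11,"ax": 8,"ay": 0,"az": 0,"claw": 1},
  {"x": -14.2,"y": 5.5,"z": -15,"ax": 11,"ay": 0,"az": 0,"claw": 1},
  {"x": -14.2,"y": 7,"z": -19,"ax": 14,"ay": 0,"az": 0,"claw": 1},
  {"x": -14.2,"y": 8,"z": -22,"ax": 16,"ay": 0,"az": 0,"claw": 1},
])

```text
time_s: 5.1
eef_pos: [0.5198, -0.0076, 0.2003]
eef_rot: [0.49, 0.51, 0.491, -0.509]
ft_force: [-0.3, -0.7, -1.8]
finger_gap: 0.0216
```

>>> jog_arm([
  {"x": 0,"y": 0,"z": 0,"ax": 0,"ay": 0,"az": 0,"claw": 1},
  {"x": 0,"y": 0,"z": 0,"ax": 0,"ay": 0,"az": 0,"claw": 1},
])

```text
time_s: 5.3
eef_pos: [0.5197, -0.0106, 0.2002]
eef_rot: [-0.491, -0.509, -0.491, 0.509]
ft_force: [0.1, -0.2, -0.8]
finger_gap: 0.0216
```

```bash
python3 -c "
from h import *
goal([.5306,.1273,.165],-.1717)"
```

```text
t 5.3 tcp [ 0.5197 -0.0106  0.2002] F [ 0.0865 -0.2272 -0.8272] gap 0.0216
shift cm [  3.5131   0.5855 -13.8216] turn [7.7399 0.0453 0.0345]
```

>>> jog_arm([
  {"x": 0,"y": 0.1,"z": -3,"ax": 3,"ay": 0,"az": 0,"claw": 1},
  {"x": 1,"y": 0.2,"z": -7,"ax": 5,"ay": 0,"az": 0,"claw": 1},
  {"x": 2,"y": 0.4,"z": -10.5,"ax": 7.7,"ay": 0,"az": 0,"claw": 1},
  {"x": 3,"y": 0.6,"z": -13,"ax": 7.7,"ay": 0,"az": 0,"claw": 1},
  {"x": 3.5,"y": 0.6,"z": -13.8,"ax": 7.7,"ay": 0,"az": 0,"claw": 1},
  {"x": 3.5,"y": 0.6,"z": -13.8,"ax": 7.7,"ay": 0,"az": 0,"claw": 1},
  {"x": 3.5,"y": 0.6,"z": -13.8,"ax": 7.7,"ay": 0,"az": 0,"claw": 1},
])

```text
time_s: 6.0
eef_pos: [0.5317, 0.1238, 0.1659]
eef_rot: [-0.454, -0.542, -0.454, 0.542]
ft_force: [-1.1, -0.9, -0.8]
finger_gap: 0.0216
```

```bash
cat > snap.py <<'E'
import sys,cv2
from h import *
goal([float(v) for v in sys.argv[2:5]],-.1717)
o=[]
for n,(x,y) in(("scene",(229,115)),("top",(220,200))):
    im=ctrl.get_image(n)[:,:,::-1];o.append(cv2.resize(im[y:y+100,x:x+100],(400,400),interpolation=cv2.INTER_CUBIC))
cv2.imwrite(f"pics/{sys.argv[1]}.png",np.hstack(o))
E
python3 snap.py n1 .5306 .1273 .15
```

```text
t 6.0 tcp [0.5317 0.1238 0.1659] F [-1.0828 -0.8557 -0.7759] gap 0.0216
shift cm [ 1.5882 -0.172  -0.322 ] turn [-0.2534  0.0646 -0.0291]
```

View pics/n1.png

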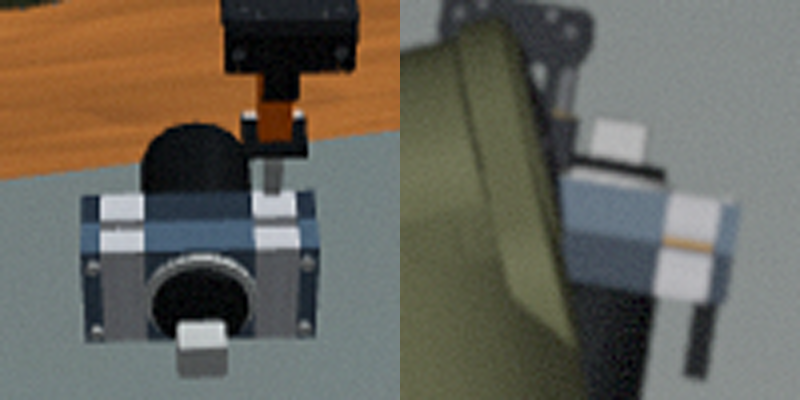

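Tip at scene crop (272,193), just above and in line with the left notch slot (275,219); the arm hides that notch in the top view.

Run:
```python
from h import *
s,r=tool();t=s["eef_pos"];y=r.as_matrix()[:,1];print(t,y)
u=lambda c:np.array([229,115])+(np.array(c)+.5)/4-.5
tip=t+[0,0,-.0565]-.0055*y
print("tip pred",proj("scene",tip),"obs",u((272,194)), "collar ctr front pred",proj("scene",t+[0,0,-.006]+.021*y),"obs",u((278,156)))
p=[.5143,.0773,.085,-.1717]
print("slot L pred",proj("scene",world(p,[(.0025,.052,0)])),"obs",u((275,220)))
print("slot R pred",proj("scene",world(p,[(.0025,-.052,0)])),"obs",u((122,228)))
print("mm/px",np.diff(proj("scene",world(p,[(0,.052,0),(.01,.052,0)])),axis=0))
```

```text
[0.532  0.1242 0.1664] [ 0.9844 -0.1757  0.0012]
tip pred [[296.6491 163.0034]] obs [296.625 163.125] collar ctr front pred [[297.5622 154.27  ]] obs [298.125 153.625]
slot L pred [[297.4328 169.7639]] obs [297.375 169.625]
slot R pred [[259.0792 170.4554]] obs [259.125 171.625]
mm/px [[0.1858 2.3958]]
```

Run:
```python
from h import *
import cv2
t=cv2.imread("pics/top0.png").astype(float);s=cv2.imread("pics/scene0.png").astype(float)
p=[.5143,.0773,.085,-.1717]
for n,yy in(("L",.052),("R",-.052)):
    q=proj("top",world(p,[(.0025,yy,-.045)]))[0];x,y=np.round(q).astype(int)
    w=t[y-6:y+7,x-8:x+9];sat=np.clip(w[:,:,2]-w[:,:,0]-25,0,None)
    g=np.mgrid[y-6:y+7,x-8:x+9];c=[(sat*g[1]).sum()/sat.sum(),(sat*g[0]).sum()/sat.sum()]
    print(n,"brass pred",q,"obs",c)
    q=proj("scene",world(p,[(-.0,yy,0)]))[0];x,y=np.round(q).astype(int)
    print("scene x=0 pred",q,"rows from",y-8,s[y-8:y+9,x-2:x+3].mean((1,2)).round())
```

```text
L brass pred [249.9719 253.2018] obs [np.float64(249.31194295900178), np.float64(253.75935828877004)]
scene x=0 pred [297.3865 169.1675] rows from 161 [117. 143. 195. 192. 193. 192. 192. 180. 123.  87. 125. 196. 195. 193.
 194. 178. 110.]
R brass pred [291.4286 260.2892] obs [np.float64(291.3880597014925), np.float64(260.64842454394693)]
scene x=0 pred [259.0869 169.8579] rows from 162 [118. 148. 192. 193. 194. 191. 193. 177. 107.  97. 142. 194. 194. 193.
 193. 176.  95.]
```

>>> jog_arm([
  {"x": 0.5,"y": -0.19,"z": -0.3,"ax": 0,"ay": 0,"az": 0,"claw": 1},
  {"x": 1,"y": -0.19,"z": -0.3,"ax": 0,"ay": 0,"az": 0,"claw": 1},
  {"x": 1.5,"y": -0.19,"z": -0.3,"ax": 0,"ay": 0,"az": 0,"claw": 1},
  {"x": 2,"y": -0.19,"z": -0.3,"ax": 0,"ay": 0,"az": 0,"claw": 1},
  {"x": 2.3,"y": -0.19,"z": -0.3,"ax": 0,"ay": 0,"az": 0,"claw": 1},
  {"x": 2.5,"y": -0.19,"z": -0.3,"ax": 0,"ay": 0,"az": 0,"claw": 1},
  {"x": 2.6,"y": -0.19,"z": -0.3,"ax": 0,"ay": 0,"az": 0,"claw": 1},
  {"x": 2.7,"y": -0.19,"z": -0.3,"ax": 0,"ay": 0,"az": 0,"claw": 1},
  {"x": 2.8,"y": -0.19,"z": -0.3,"ax": 0,"ay": 0,"az": 0,"claw": 1},
])

```text
time_s: 7.0
eef_pos: [0.5301, 0.13, 0.1377]
eef_rot: [0.455, 0.542, 0.455, -0.541]
ft_force: [1.1, 0.2, -1.9]
finger_gap: 0.0218
```

```bash
cat > st.py <<'E'
from h import *
p=[.5143,.0773,.085,-.1717]
s,r=tool();d=s["eef_pos"]-p[:3];c,n=np.cos(p[3]),np.sin(p[3]);f=s["ft_force"]
h=lambda v:np.array([c*v[0]+n*v[1],-n*v[0]+c*v[1],v[2]])
D=85-(s["eef_pos"][2]-.0565)*1e3
print("t",round(s["time_s"],2),"wedge in housing mm",h(d)[:2]*1e3,"tip depth",round(D,2),"F housing axes",h(f),"open est",round(3+.375*(D-6)-5,1),"tilt",np.degrees(R.from_matrix(r.as_matrix()).as_matrix()[:2,0]),"yawerr",np.degrees(np.arctan2(*r.as_matrix()[1::-1,1])-p[3]),"z",s["eef_pos"][2])
E
python3 st.py
```

```text
t 7.0 wedge in housing mm [ 6.5767 54.6438] tip depth 3.82 F housing axes [ 1.0153  0.3986 -1.9138] open est -2.8 tilt [0.0233 0.0113] yawerr -0.08083627490612076 z 0.13767740081768332
```

>>> jog_arm([
  {"x": 0.1,"y": 0.05,"z": 0.2,"ax": 0,"ay": 0,"az": 0,"claw": 1},
  {"x": 0.2,"y": 0.05,"z": 0.2,"ax": 0,"ay": 0,"az": 0,"claw": 1},
  {"x": 0.3,"y": 0.05,"z": 0.2,"ax": 0,"ay": 0,"az": 0,"claw": 1},
  {"x": 0.4,"y": 0.05,"z": 0.2,"ax": 0,"ay": 0,"az": 0,"claw": 1},
  {"x": 0.4,"y": 0.05,"z": 0.2,"ax": 0,"ay": 0,"az": 0,"claw": 1},
])

```text
time_s: 7.5
eef_pos: [0.5302, 0.1279, 0.1335]
eef_rot: [0.455, 0.541, 0.455, -0.541]
ft_force: [-0.1, -0.4, -1.1]
finger_gap: 0.0216
```

```bash
python3 st.py
```

```text
t 7.5 wedge in housing mm [ 7.0325 52.5473] tip depth 8.02 F housing axes [ 0.0069 -0.3646 -1.133 ] open est -1.2 tilt [ 0.0142 -0.0023] yawerr -0.08017993219583072 z 0.1334814499990442
```

>>> jog_arm([
  {"x": 0.1,"y": 0,"z": 0,"ax": 0,"ay": 0,"az": 0,"claw": 1},
  {"x": 0.2,"y": 0,"z": 0,"ax": 0,"ay": 0,"az": 0,"claw": 1},
  {"x": 0.2,"y": -0.05,"z": 0,"ax": 0,"ay": 0,"az": 0,"claw": 1},
  {"x": 0.2,"y": -0.1,"z": 0,"ax": 0,"ay": 0,"az": 0,"claw": 1},
  {"x": 0.2,"y": -0.1,"z": 0,"ax": 0,"ay": 0,"az": 0,"claw": 1},
])

```text
time_s: 8.0
eef_pos: [0.5298, 0.1279, 0.1317]
eef_rot: [0.455, 0.542, 0.454, -0.541]
ft_force: [2.5, 0.4, -2.0]
finger_gap: 0.0219
```

```bash
python3 st.py
```

```text
t 8.0 wedge in housing mm [ 6.639  52.5205] tip depth 9.8 F housing axes [ 2.3677  0.8451 -2.0497] open est -0.6 tilt [ 0.0926 -0.0029] yawerr -0.08729533852220374 z 0.13170060973119463
```

>>> jog_arm([
  {"x": 0.05,"y": 0.03,"z": 0,"ax": 0,"ay": 0,"az": 0,"claw": 1},
  {"x": 0.1,"y": 0.03,"z": 0,"ax": 0,"ay": 0,"az": 0,"claw": 1},
  {"x": 0.15,"y": 0.03,"z": 0,"ax": 0,"ay": 0,"az": 0,"claw": 1},
  {"x": 0.2,"y": 0.03,"z": 0,"ax": 0,"ay": 0,"az": 0,"claw": 1},
  {"x": 0.25,"y": 0.03,"z": 0,"ax": 0,"ay": 0,"az": 0,"claw": 1},
  {"x": 0.3,"y": 0.03,"z": 0,"ax": 0,"ay": 0,"az": 0,"claw": 1},
  {"x": 0.35,"y": 0.03,"z": 0,"ax": 0,"ay": 0,"az": 0,"claw": 1},
  {"x": 0.4,"y": 0.03,"z": 0,"ax": 0,"ay": 0,"az": 0,"claw": 1},
])

```text
time_s: 8.8
eef_pos: [0.53, 0.1281, 0.1282]
eef_rot: [0.455, 0.542, 0.455, -0.541]
ft_force: [2.2, -0.2, 4.8]
finger_gap: 0.0216
```

```bash
python3 st.py
```

```text
t 8.8 wedge in housing mm [ 6.7395 52.7516] tip depth 13.32 F housing axes [2.2515 0.1821 4.8317] open est 0.7 tilt [0.0681 0.0279] yawerr -0.08393350552026607 z 0.128179873694711
```

>>> jog_arm([
  {"x": 0.05,"y": 0,"z": 0,"ax": 0,"ay": 0,"az": 0,"claw": 1},
  {"x": 0.1,"y": 0,"z": 0,"ax": 0,"ay": 0,"az": 0,"claw": 1},
  {"x": 0.15,"y": 0,"z": 0,"ax": 0,"ay": 0,"az": 0,"claw": 1},
  {"x": 0.2,"y": 0,"z": 0,"ax": 0,"ay": 0,"az": 0,"claw": 1},
  {"x": 0.25,"y": 0,"z": 0,"ax": 0,"ay": 0,"az": 0,"claw": 1},
  {"x": 0.3,"y": 0,"z": 0,"ax": 0,"ay": 0,"az": 0,"claw": 1},
])

```text
time_s: 9.4
eef_pos: [0.5301, 0.1284, 0.1261]
eef_rot: [0.455, 0.542, 0.455, -0.541]
ft_force: [0.6, -0.7, 9.1]
finger_gap: 0.0212
```

```bash
python3 st.py
```

```text
t 9.4 wedge in housing mm [ 6.8508 53.0881] tip depth 15.38 F housing axes [ 0.7496 -0.5969  9.1147] open est 1.5 tilt [0.0923 0.0727] yawerr -0.07841603252888363 z 0.12611762103293267
```

>>> jog_arm([
  {"x": 0.05,"y": 0,"z": 0,"ax": 0,"ay": 0,"az": 0,"claw": 1},
  {"x": 0.1,"y": 0,"z": 0,"ax": 0,"ay": 0,"az": 0,"claw": 1},
  {"x": 0.15,"y": 0,"z": 0,"ax": 0,"ay": 0,"az": 0,"claw": 1},
  {"x": 0.2,"y": 0,"z": 0,"ax": 0,"ay": 0,"az": 0,"claw": 1},
  {"x": 0.25,"y": 0,"z": 0,"ax": 0,"ay": 0,"az": 0,"claw": 1},
  {"x": 0.3,"y": 0,"z": 0,"ax": 0,"ay": 0,"az": 0,"claw": 1},
  {"x": 0.35,"y": 0,"z": 0,"ax": 0,"ay": 0,"az": 0,"claw": 1},
])

```text
time_s: 10.1
eef_pos: [0.5302, 0.1287, 0.1229]
eef_rot: [0.455, 0.542, 0.455, -0.54]
ft_force: [1.0, -0.8, 10.7]
finger_gap: 0.0217
```

```bash
python3 st.py
```

```text
t 10.1 wedge in housing mm [ 6.8952 53.3445] tip depth 18.63 F housing axes [ 1.1329 -0.6386 10.6961] open est 2.7 tilt [0.1057 0.0966] yawerr -0.07164029316613114 z 0.12286764551914203
```

>>> jog_arm([
  {"x": 0.05,"y": 0,"z": 0,"ax": 0,"ay": 0,"az": 0,"claw": 1},
  {"x": 0.1,"y": 0,"z": 0,"ax": 0,"ay": 0,"az": 0,"claw": 1},
  {"x": 0.15,"y": 0,"z": 0,"ax": 0,"ay": 0,"az": 0,"claw": 1},
  {"x": 0.2,"y": 0,"z": 0,"ax": 0,"ay": 0,"az": 0,"claw": 1},
  {"x": 0.25,"y": 0,"z": 0,"ax": 0,"ay": 0,"az": 0,"claw": 1},
  {"x": 0.3,"y": 0,"z": 0,"ax": 0,"ay": 0,"az": 0,"claw": 1},
  {"x": 0.35,"y": 0,"z": 0,"ax": 0,"ay": 0,"az": 0,"claw": 1},
  {"x": 0.4,"y": 0,"z": 0,"ax": 0,"ay": 0,"az": 0,"claw": 1},
  {"x": 0.45,"y": 0,"z": 0,"ax": 0,"ay": 0,"az": 0,"claw": 1},
  {"x": 0.5,"y": 0,"z": 0,"ax": 0,"ay": 0,"az": 0,"claw": 1},
])

```text
time_s: 11.1
eef_pos: [0.5303, 0.1288, 0.1179]
eef_rot: [0.455, 0.542, 0.455, -0.54]
ft_force: [1.1, -0.7, 10.7]
finger_gap: 0.0214
```

```bash
python3 st.py
```

```text
t 11.1 wedge in housing mm [ 6.9265 53.5139] tip depth 23.59 F housing axes [ 1.2195 -0.5428 10.7031] open est 4.6 tilt [0.1138 0.1105] yawerr -0.0699824342949385 z 0.11790692353211304
```

>>> jog_arm([
  {"x": -0.6,"y": 0.05,"z": 0,"ax": 0,"ay": 0,"az": 0,"claw": 1},
  {"x": -1.4,"y": 0.05,"z": 0,"ax": 0,"ay": 0,"az": 0,"claw": 1},
  {"x": -2.4,"y": 0.05,"z": 0,"ax": 0,"ay": 0,"az": 0,"claw": 1},
  {"x": -3.4,"y": 0.05,"z": 0,"ax": 0,"ay": 0,"az": 0,"claw": 1},
  {"x": -3.8,"y": 0.05,"z": 1.5,"ax": 0,"ay": 0,"az": 0,"claw": 1},
  {"x": -3.8,"y": 0.05,"z": 4,"ax": 0,"ay": 0,"az": 0,"claw": 1},
  {"x": -3.8,"y": 0.05,"z": 7,"ax": 0,"ay": 0,"az": 0,"claw": 1},
  {"x": -3.8,"y": 0.05,"z": 9.5,"ax": 0,"ay": 0,"az": 0,"claw": 1},
  {"x": -3.8,"y": 0.05,"z": 10.5,"ax": 0,"ay": 0,"az": 0,"claw": 1},
  {"x": -3.8,"y": 0.05,"z": 10.5,"ax": 0,"ay": 0,"az": 0,"claw": 1},
])

```text
time_s: 12.1
eef_pos: [0.5111, 0.0227, 0.1542]
eef_rot: [-0.454, -0.542, -0.454, 0.542]
ft_force: [0.1, 0.2, -1.5]
finger_gap: 0.0215
```

```bash
python3 st.py; python3 snap.py n2 .5 .02 .15
```

```text
t 12.1 wedge in housing mm [  6.1655 -54.3086] tip depth -12.72 F housing axes [ 0.1063  0.2072 -1.5168] open est -9.0 tilt [-0.0371  0.0374] yawerr -0.2692751278027241 z 0.154222297488434
t 12.1 tcp [0.5111 0.0227 0.1542] F [ 0.1401  0.186  -1.5168] gap 0.0215
shift cm [ 0.4228 -1.044   0.4643] turn [-0.2693 -0.0304  0.043 ]
```

View pics/n2.png

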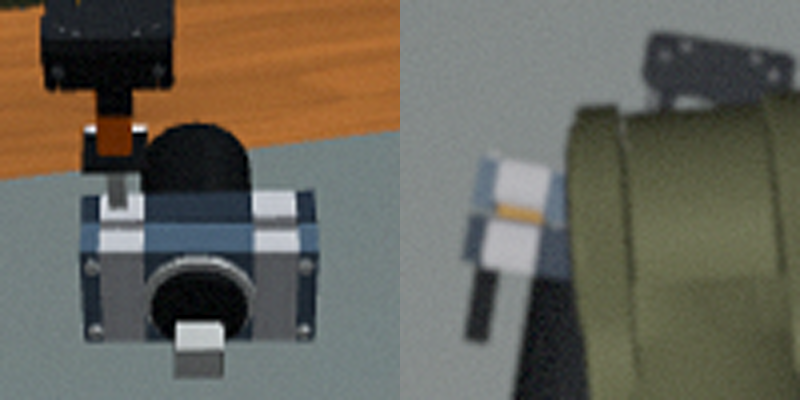

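Scene: tip at crop (117,207) just above the right slot (122,225). The top view shows the left brass gap at (520,214), clearly wider. Now inserting right.

>>> jog_arm([
  {"x": 0.4,"y": 0.09,"z": -0.2,"ax": 0,"ay": 0,"az": 0,"claw": 1},
  {"x": 0.8,"y": 0.09,"z": -0.2,"ax": 0,"ay": 0,"az": 0,"claw": 1},
  {"x": 1.1,"y": 0.09,"z": -0.2,"ax": 0,"ay": 0,"az": 0,"claw": 1},
  {"x": 1.3,"y": 0.09,"z": -0.2,"ax": 0,"ay": 0,"az": 0,"claw": 1},
  {"x": 1.5,"y": 0.09,"z": -0.2,"ax": 0,"ay": 0,"az": 0,"claw": 1},
  {"x": 1.7,"y": 0.09,"z": -0.2,"ax": 0,"ay": 0,"az": 0,"claw": 1},
  {"x": 1.8,"y": 0.09,"z": -0.2,"ax": 0,"ay": 0,"az": 0,"claw": 1},
  {"x": 1.9,"y": 0.09,"z": -0.2,"ax": 0,"ay": 0,"az": 0,"claw": 1},
  {"x": 2.0,"y": 0.09,"z": -0.2,"ax": 0,"ay": 0,"az": 0,"claw": 1},
  {"x": 2.1,"y": 0.09,"z": -0.2,"ax": 0,"ay": 0,"az": 0,"claw": 1},
])

```text
time_s: 13.2
eef_pos: [0.5132, 0.0263, 0.1331]
eef_rot: [0.455, 0.542, 0.455, -0.541]
ft_force: [-0.7, -0.8, -1.1]
finger_gap: 0.0215
```

```bash
python3 st.py
```

```text
t 13.2 wedge in housing mm [  7.6326 -50.4035] tip depth 8.39 F housing axes [-0.5405 -0.8618 -1.0621] open est -1.1 tilt [0.0256 0.0087] yawerr -0.08203677953506486 z 0.13311365541052883
```

>>> jog_arm([
  {"x": 0.05,"y": -0.04,"z": 0.1,"ax": 0,"ay": 0,"az": 0,"claw": 1},
  {"x": 0.1,"y": -0.08,"z": 0.15,"ax": 0,"ay": 0,"az": 0,"claw": 1},
  {"x": 0.15,"y": -0.12,"z": 0.15,"ax": 0,"ay": 0,"az": 0,"claw": 1},
  {"x": 0.15,"y": -0.12,"z": 0.15,"ax": 0,"ay": 0,"az": 0,"claw": 1},
])

```text
time_s: 13.6
eef_pos: [0.5126, 0.0249, 0.1321]
eef_rot: [0.455, 0.542, 0.454, -0.541]
ft_force: [2.6, -0.5, -0.3]
finger_gap: 0.0217
```

```bash
python3 st.py
```

```text
t 13.6 wedge in housing mm [  7.2311 -51.899 ] tip depth 9.44 F housing axes [ 2.6592 -0.0638 -0.3182] open est -0.7 tilt [0.1283 0.0065] yawerr -0.08872372648611354 z 0.13206366063023062
```

>>> jog_arm([
  {"x": 0.06,"y": 0.04,"z": 0,"ax": 0,"ay": 0,"az": 0,"claw": 1},
  {"x": 0.12,"y": 0.04,"z": 0,"ax": 0,"ay": 0,"az": 0,"claw": 1},
  {"x": 0.18,"y": 0.04,"z": 0,"ax": 0,"ay": 0,"az": 0,"claw": 1},
  {"x": 0.24,"y": 0.04,"z": 0,"ax": 0,"ay": 0,"az": 0,"claw": 1},
  {"x": 0.3,"y": 0.04,"z": 0,"ax": 0,"ay": 0,"az": 0,"claw": 1},
  {"x": 0.35,"y": 0.04,"z": 0,"ax": 0,"ay": 0,"az": 0,"claw": 1},
  {"x": 0.4,"y": 0.04,"z": 0,"ax": 0,"ay": 0,"az": 0,"claw": 1},
  {"x": 0.45,"y": 0.04,"z": 0,"ax": 0,"ay": 0,"az": 0,"claw": 1},
  {"x": 0.5,"y": 0.04,"z": 0,"ax": 0,"ay": 0,"az": 0,"claw": 1},
  {"x": 0.55,"y": 0.04,"z": 0,"ax": 0,"ay": 0,"az": 0,"claw": 1},
])

```text
time_s: 14.6
eef_pos: [0.5127, 0.025, 0.1272]
eef_rot: [0.455, 0.542, 0.455, -0.541]
ft_force: [1.5, 0.2, 9.2]
finger_gap: 0.0216
```

```bash
python3 st.py
```

```text
t 14.6 wedge in housing mm [  7.3789 -51.8065] tip depth 14.33 F housing axes [1.4663 0.4592 9.2226] open est 1.1 tilt [0.09   0.0302] yawerr -0.08409958589349471 z 0.12716977783978928
```

>>> jog_arm([
  {"x": 0.05,"y": 0,"z": 0,"ax": 0,"ay": 0,"az": 0,"claw": 1},
  {"x": 0.1,"y": 0,"z": 0,"ax": 0,"ay": 0,"az": 0,"claw": 1},
  {"x": 0.15,"y": 0,"z": 0,"ax": 0,"ay": 0,"az": 0,"claw": 1},
  {"x": 0.2,"y": 0,"z": 0,"ax": 0,"ay": 0,"az": 0,"claw": 1},
  {"x": 0.25,"y": 0,"z": 0,"ax": 0,"ay": 0,"az": 0,"claw": 1},
  {"x": 0.3,"y": 0,"z": 0,"ax": 0,"ay": 0,"az": 0,"claw": 1},
  {"x": 0.35,"y": 0,"z": 0,"ax": 0,"ay": 0,"az": 0,"claw": 1},
  {"x": 0.4,"y": 0,"z": 0,"ax": 0,"ay": 0,"az": 0,"claw": 1},
  {"x": 0.45,"y": 0,"z": 0,"ax": 0,"ay": 0,"az": 0,"claw": 1},
  {"x": 0.5,"y": 0,"z": 0,"ax": 0,"ay": 0,"az": 0,"claw": 1},
])

```text
time_s: 15.6
eef_pos: [0.5129, 0.0253, 0.1227]
eef_rot: [0.455, 0.542, 0.455, -0.541]
ft_force: [1.3, -1.1, 10.6]
finger_gap: 0.0214
```

```bash
python3 st.py
```

```text
t 15.6 wedge in housing mm [  7.4803 -51.4356] tip depth 18.76 F housing axes [ 1.4764 -0.9051 10.5582] open est 2.8 tilt [0.1092 0.0678] yawerr -0.07681720906311633 z 0.1227397575459224
```

>>> jog_arm([
  {"x": 0.06,"y": 0,"z": 0,"ax": 0,"ay": 0,"az": 0,"claw": 1},
  {"x": 0.12,"y": 0,"z": 0,"ax": 0,"ay": 0,"az": 0,"claw": 1},
  {"x": 0.18,"y": 0,"z": 0,"ax": 0,"ay": 0,"az": 0,"claw": 1},
  {"x": 0.24,"y": 0,"z": 0,"ax": 0,"ay": 0,"az": 0,"claw": 1},
  {"x": 0.3,"y": 0,"z": 0,"ax": 0,"ay": 0,"az": 0,"claw": 1},
  {"x": 0.36,"y": 0,"z": 0,"ax": 0,"ay": 0,"az": 0,"claw": 1},
  {"x": 0.42,"y": 0,"z": 0,"ax": 0,"ay": 0,"az": 0,"claw": 1},
  {"x": 0.48,"y": 0,"z": 0,"ax": 0,"ay": 0,"az": 0,"claw": 1},
  {"x": 0.54,"y": 0,"z": 0,"ax": 0,"ay": 0,"az": 0,"claw": 1},
  {"x": 0.6,"y": 0,"z": 0,"ax": 0,"ay": 0,"az": 0,"claw": 1},
])

```text
time_s: 16.6
eef_pos: [0.513, 0.0255, 0.1169]
eef_rot: [0.455, 0.542, 0.455, -0.54]
ft_force: [2.1, -1.1, 11.6]
finger_gap: 0.0216
```

```bash
python3 st.py
```

```text
t 16.6 wedge in housing mm [  7.5395 -51.3111] tip depth 24.58 F housing axes [ 2.2877 -0.7572 11.5885] open est 5.0 tilt [0.1171 0.0815] yawerr -0.07076869584628039 z 0.11691852663540661
```

>>> jog_arm([
  {"x": 0.06,"y": 0,"z": 0,"ax": 0,"ay": 0,"az": 0,"claw": 1},
  {"x": 0.12,"y": 0,"z": 0,"ax": 0,"ay": 0,"az": 0,"claw": 1},
  {"x": 0.18,"y": 0,"z": 0,"ax": 0,"ay": 0,"az": 0,"claw": 1},
  {"x": 0.24,"y": 0,"z": 0,"ax": 0,"ay": 0,"az": 0,"claw": 1},
  {"x": 0.3,"y": 0,"z": 0,"ax": 0,"ay": 0,"az": 0,"claw": 1},
  {"x": 0.36,"y": 0,"z": 0,"ax": 0,"ay": 0,"az": 0,"claw": 1},
  {"x": 0.42,"y": 0,"z": 0,"ax": 0,"ay": 0,"az": 0,"claw": 1},
  {"x": 0.48,"y": 0,"z": 0,"ax": 0,"ay": 0,"az": 0,"claw": 1},
  {"x": 0.54,"y": 0,"z": 0,"ax": 0,"ay": 0,"az": 0,"claw": 1},
  {"x": 0.6,"y": 0,"z": 0,"ax": 0,"ay": 0,"az": 0,"claw": 1},
])

```text
time_s: 17.6
eef_pos: [0.513, 0.0254, 0.1109]
eef_rot: [0.455, 0.542, 0.455, -0.54]
ft_force: [1.0, -0.3, 11.1]
finger_gap: 0.0218
```

```bash
python3 st.py
```

```text
t 17.6 wedge in housing mm [  7.6328 -51.3616] tip depth 30.57 F housing axes [ 1.0548 -0.0867 11.1134] open est 7.2 tilt [0.1234 0.0777] yawerr -0.07543231137460676 z 0.11092621610135803
```

>>> jog_arm([
  {"x": 0.06,"y": 0,"z": 0,"ax": 0,"ay": 0,"az": 0,"claw": 1},
  {"x": 0.12,"y": 0,"z": 0,"ax": 0,"ay": 0,"az": 0,"claw": 1},
  {"x": 0.18,"y": 0,"z": 0,"ax": 0,"ay": 0,"az": 0,"claw": 1},
  {"x": 0.24,"y": 0,"z": 0,"ax": 0,"ay": 0,"az": 0,"claw": 1},
  {"x": 0.3,"y": 0,"z": 0,"ax": 0,"ay": 0,"az": 0,"claw": 1},
  {"x": 0.36,"y": 0,"z": 0,"ax": 0,"ay": 0,"az": 0,"claw": 1},
  {"x": 0.42,"y": 0,"z": 0,"ax": 0,"ay": 0,"az": 0,"claw": 1},
  {"x": 0.48,"y": 0,"z": 0,"ax": 0,"ay": 0,"az": 0,"claw": 1},
  {"x": 0.52,"y": 0,"z": 0,"ax": 0,"ay": 0,"az": 0,"claw": 1},
  {"x": 0.55,"y": 0,"z": 0,"ax": 0,"ay": 0,"az": 0,"claw": 1},
])

```text
time_s: 18.6
eef_pos: [0.5131, 0.0254, 0.1053]
eef_rot: [0.455, 0.542, 0.455, -0.54]
ft_force: [1.2, -0.7, 11.3]
finger_gap: 0.0221
```

```bash
python3 st.py
```

```text
t 18.6 wedge in housing mm [  7.6488 -51.3679] tip depth 36.19 F housing axes [ 1.2903 -0.5    11.2713] open est 9.3 tilt [0.1262 0.072 ] yawerr -0.07322120801182222 z 0.10530806712550869
```

>>> jog_arm([
  {"x": -0.8,"y": 0,"z": 0,"ax": 0,"ay": 0,"az": 0,"claw": 1},
  {"x": -2,"y": 0,"z": 0,"ax": 0,"ay": 0,"az": 0,"claw": 1},
  {"x": -3.2,"y": 0,"z": 0,"ax": 0,"ay": 0,"az": 0,"claw": 1},
  {"x": -4.4,"y": 0,"z": 0,"ax": 0,"ay": 0,"az": 0,"claw": 1},
  {"x": -5,"y": 0,"z": -1.5,"ax": 0,"ay": 0,"az": 0,"claw": 1},
  {"x": -5,"y": 0,"z": -4,"ax": 0,"ay": 0,"az": 0,"claw": 1},
  {"x": -5,"y": 0,"z": -7,"ax": 0,"ay": 0,"az": 0,"claw": 1},
  {"x": -5,"y": 0,"z": -9.4,"ax": 0,"ay": 0,"az": 0,"claw": 1},
  {"x": -5,"y": 0,"z": -10.3,"ax": 0,"ay": 0,"az": 0,"claw": 1},
  {"x": -5,"y": 0,"z": -10.3,"ax": 0,"ay": 0,"az": 0,"claw": 1},
])

```text
time_s: 19.6
eef_pos: [0.5285, 0.1284, 0.1526]
eef_rot: [-0.455, -0.54, -0.456, 0.541]
ft_force: [0.2, -0.4, -1.6]
finger_gap: 0.0219
```

```bash
python3 st.py; python3 snap.py n3 .5 .02 .15
```

```text
t 19.6 wedge in housing mm [ 5.2525 52.7648] tip depth -11.13 F housing axes [ 0.2146 -0.357  -1.6371] open est -8.4 tilt [-0.151  -0.0381] yawerr 0.11879999756893138 z 0.15262889411019792
t 19.6 tcp [0.5285 0.1284 0.1526] F [ 0.1504 -0.3884 -1.6371] gap 0.0219
shift cm [ 0.2776 -0.9777 11.1642] turn [0.1189 0.0632 0.1424]
```

View pics/n3.png

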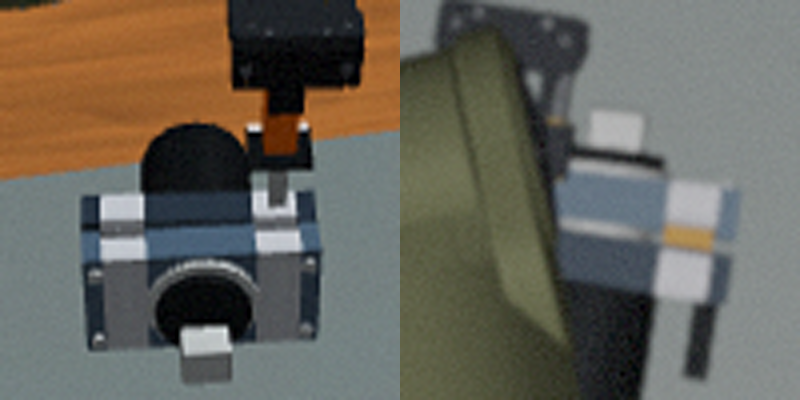

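The right gap is wide open (brass at (690,237) in the top crop) and the tip is back above the left slot at (278,205). I'll let it settle before inserting.

>>> jog_arm([
  {"x": 0.2,"y": 0,"z": 0,"ax": 0,"ay": 0,"az": 0,"claw": 1},
  {"x": 0.2,"y": 0,"z": 0,"ax": 0,"ay": 0,"az": 0,"claw": 1},
  {"x": 0.2,"y": 0,"z": 0,"ax": 0,"ay": 0,"az": 0,"claw": 1},
])

```text
time_s: 20.0
eef_pos: [0.5297, 0.1255, 0.1516]
eef_rot: [-0.454, -0.542, -0.455, 0.542]
ft_force: [0.0, -0.6, -1.8]
finger_gap: 0.0215
```

```bash
python3 st.py
```

```text
t 20.0 wedge in housing mm [ 6.9051 50.1399] tip depth -10.1 F housing axes [ 0.1205 -0.5855 -1.825 ] open est -8.0 tilt [-0.0053  0.0061] yawerr -0.1672635168364116 z 0.15160281167017672
```

>>> jog_arm([
  {"x": 0.3,"y": 0.08,"z": -0.2,"ax": 0,"ay": 0,"az": 0,"claw": 1},
  {"x": 0.6,"y": 0.08,"z": -0.2,"ax": 0,"ay": 0,"az": 0,"claw": 1},
  {"x": 0.9,"y": 0.08,"z": -0.2,"ax": 0,"ay": 0,"az": 0,"claw": 1},
  {"x": 1.2,"y": 0.08,"z": -0.2,"ax": 0,"ay": 0,"az": 0,"claw": 1},
  {"x": 1.5,"y": 0.08,"z": -0.2,"ax": 0,"ay": 0,"az": 0,"claw": 1},
  {"x": 1.8,"y": 0.08,"z": -0.2,"ax": 0,"ay": 0,"az": 0,"claw": 1},
  {"x": 2.1,"y": 0.05,"z": -0.2,"ax": 0,"ay": 0,"az": 0,"claw": 1},
  {"x": 2.4,"y": 0.02,"z": -0.2,"ax": 0,"ay": 0,"az": 0,"claw": 1},
  {"x": 2.7,"y": 0,"z": -0.2,"ax": 0,"ay": 0,"az": 0,"claw": 1},
  {"x": 2.9,"y": -0.02,"z": -0.2,"ax": 0,"ay": 0,"az": 0,"claw": 1},
])

```text
time_s: 21.0
eef_pos: [0.5303, 0.1284, 0.1225]
eef_rot: [0.455, 0.542, 0.455, -0.541]
ft_force: [0.1, -1.2, -0.8]
finger_gap: 0.0217
```

```bash
python3 st.py
```

```text
t 21.0 wedge in housing mm [ 7.0089 53.0676] tip depth 19.02 F housing axes [ 0.2964 -1.1735 -0.7933] open est 2.9 tilt [0.0508 0.0001] yawerr -0.0817271118941557 z 0.12247856323318232
```

>>> jog_arm([
  {"x": 0.1,"y": -0.02,"z": 0,"ax": 0,"ay": 0,"az": 0,"claw": 1},
  {"x": 0.2,"y": -0.03,"z": 0,"ax": 0,"ay": 0,"az": 0,"claw": 1},
  {"x": 0.3,"y": -0.03,"z": 0,"ax": 0,"ay": 0,"az": 0,"claw": 1},
  {"x": 0.36,"y": -0.03,"z": 0,"ax": 0,"ay": 0,"az": 0,"claw": 1},
  {"x": 0.42,"y": -0.03,"z": 0,"ax": 0,"ay": 0,"az": 0,"claw": 1},
  {"x": 0.48,"y": -0.03,"z": 0,"ax": 0,"ay": 0,"az": 0,"claw": 1},
  {"x": 0.54,"y": -0.03,"z": 0,"ax": 0,"ay": 0,"az": 0,"claw": 1},
  {"x": 0.6,"y": -0.03,"z": 0,"ax": 0,"ay": 0,"az": 0,"claw": 1},
  {"x": 0.66,"y": -0.03,"z": 0,"ax": 0,"ay": 0,"az": 0,"claw": 1},
  {"x": 0.72,"y": -0.03,"z": 0,"ax": 0,"ay": 0,"az": 0,"claw": 1},
])

```text
time_s: 22.0
eef_pos: [0.5304, 0.1288, 0.1168]
eef_rot: [0.455, 0.542, 0.455, -0.541]
ft_force: [0.7, -0.9, 8.4]
finger_gap: 0.0214
```

```bash
python3 st.py
```

```text
t 22.0 wedge in housing mm [ 7.0237 53.4989] tip depth 24.73 F housing axes [ 0.823 -0.754  8.409] open est 5.0 tilt [0.0964 0.0616] yawerr -0.07897423674282388 z 0.11676775708241202
```

>>> jog_arm([
  {"x": 0.06,"y": 0,"z": 0,"ax": 0,"ay": 0,"az": 0,"claw": 1},
  {"x": 0.12,"y": 0,"z": 0,"ax": 0,"ay": 0,"az": 0,"claw": 1},
  {"x": 0.18,"y": 0,"z": 0,"ax": 0,"ay": 0,"az": 0,"claw": 1},
  {"x": 0.24,"y": 0,"z": 0,"ax": 0,"ay": 0,"az": 0,"claw": 1},
  {"x": 0.3,"y": 0,"z": 0,"ax": 0,"ay": 0,"az": 0,"claw": 1},
  {"x": 0.36,"y": 0,"z": 0,"ax": 0,"ay": 0,"az": 0,"claw": 1},
  {"x": 0.42,"y": 0,"z": 0,"ax": 0,"ay": 0,"az": 0,"claw": 1},
  {"x": 0.48,"y": 0,"z": 0,"ax": 0,"ay": 0,"az": 0,"claw": 1},
  {"x": 0.54,"y": 0,"z": 0,"ax": 0,"ay": 0,"az": 0,"claw": 1},
  {"x": 0.6,"y": 0,"z": 0,"ax": 0,"ay": 0,"az": 0,"claw": 1},
])

```text
time_s: 23.0
eef_pos: [0.5305, 0.1291, 0.1112]
eef_rot: [0.455, 0.542, 0.455, -0.54]
ft_force: [0.1, -0.2, 10.5]
finger_gap: 0.0214
```

```bash
python3 st.py
```

```text
t 23.0 wedge in housing mm [ 7.0791 53.8141] tip depth 30.35 F housing axes [ 0.109  -0.1767 10.4757] open est 7.1 tilt [0.1122 0.0938] yawerr -0.07126619168609095 z 0.11115076472956228
```

>>> jog_arm([
  {"x": 0.06,"y": 0,"z": 0,"ax": 0,"ay": 0,"az": 0,"claw": 1},
  {"x": 0.12,"y": 0,"z": 0,"ax": 0,"ay": 0,"az": 0,"claw": 1},
  {"x": 0.18,"y": 0,"z": 0,"ax": 0,"ay": 0,"az": 0,"claw": 1},
  {"x": 0.24,"y": 0,"z": 0,"ax": 0,"ay": 0,"az": 0,"claw": 1},
  {"x": 0.3,"y": 0,"z": 0,"ax": 0,"ay": 0,"az": 0,"claw": 1},
  {"x": 0.36,"y": 0,"z": 0,"ax": 0,"ay": 0,"az": 0,"claw": 1},
  {"x": 0.42,"y": 0,"z": 0,"ax": 0,"ay": 0,"az": 0,"claw": 1},
  {"x": 0.48,"y": 0,"z": 0,"ax": 0,"ay": 0,"az": 0,"claw": 1},
  {"x": 0.54,"y": 0,"z": 0,"ax": 0,"ay": 0,"az": 0,"claw": 1},
  {"x": 0.6,"y": 0,"z": 0,"ax": 0,"ay": 0,"az": 0,"claw": 1},
])

```text
time_s: 24.0
eef_pos: [0.5306, 0.1293, 0.1053]
eef_rot: [0.455, 0.542, 0.455, -0.54]
ft_force: [-0.5, -0.6, 10.3]
finger_gap: 0.0218
```

>>> jog_arm([
  {"x": 0.05,"y": 0,"z": 0,"ax": 0,"ay": 0,"az": 0,"claw": 1},
  {"x": 0.1,"y": 0,"z": 0,"ax": 0,"ay": 0,"az": 0,"claw": 1},
  {"x": 0.1,"y": 0,"z": 0,"ax": 0,"ay": 0,"az": 0,"claw": 1},
  {"x": 0.1,"y": 0,"z": 0,"ax": 0,"ay": 0,"az": 0,"claw": 1},
])

```text
time_s: 24.4
eef_pos: [0.5306, 0.1292, 0.104]
eef_rot: [0.455, 0.542, 0.455, -0.54]
ft_force: [0.3, 0.2, 7.9]
finger_gap: 0.0217
```

```bash
python3 st.py
```

```text
t 24.4 wedge in housing mm [ 7.1548 53.9509] tip depth 37.48 F housing axes [0.249  0.265  7.8737] open est 9.8 tilt [0.1263 0.1012] yawerr -0.0728418742450877 z 0.10402174844218512
```

>>> jog_arm([
  {"x": -1,"y": 0,"z": 0,"ax": 0,"ay": 0,"az": 0,"claw": 1},
  {"x": -2.5,"y": 0,"z": 0,"ax": 0,"ay": 0,"az": 0,"claw": 1},
  {"x": -4.5,"y": 0,"z": 0,"ax": 0,"ay": 0,"az": 0,"claw": 1},
  {"x": -7,"y": 0,"z": 0,"ax": 0,"ay": 0,"az": 0,"claw": 1},
  {"x": -9,"y": 0.2,"z": 3,"ax": -2,"ay": 0,"az": 0,"claw": 1},
  {"x": -9.6,"y": 0.5,"z": 7,"ax": -5,"ay": 0,"az": 0,"claw": 1},
  {"x": -9.6,"y": 0.8,"z": 11,"ax": -8,"ay": 0,"az": 0,"claw": 1},
  {"x": -9.6,"y": 1.1,"z": 15,"ax": -11,"ay": 0,"az": 0,"claw": 1},
  {"x": -9.6,"y": 1.4,"z": 19,"ax": -14,"ay": 0,"az": 0,"claw": 1},
  {"x": -9.6,"y": 1.7,"z": 23,"ax": -17,"ay": 0,"az": 0,"claw": 1},
])

```text
time_s: 25.4
eef_pos: [0.5048, -0.1018, 0.1979]
eef_rot: [0.529, 0.467, 0.532, -0.468]
ft_force: [0.3, 0.3, -0.0]
finger_gap: 0.0218
```

>>> jog_arm([
  {"x": 0,"y": 0,"z": 0,"ax": 0,"ay": 0,"az": 0,"claw": 1},
  {"x": 0,"y": 0,"z": 0,"ax": 0,"ay": 0,"az": 0,"claw": 1},
])

```text
time_s: 25.6
eef_pos: [0.5054, -0.1014, 0.198]
eef_rot: [0.528, 0.469, 0.53, -0.469]
ft_force: [-0.4, 0.8, -1.3]
finger_gap: 0.0213
```

```bash
python3 -c "
from h import *
goal([.4947,-.2437,.13],.241)"
```

```text
t 25.6 tcp [ 0.5054 -0.1014  0.198 ] F [-0.3519  0.8178 -1.2957] gap 0.0213
shift cm [ 6.7778 -2.7607 14.0145] turn [-6.8929 -0.1086  0.1136]
```

>>> jog_arm([
  {"x": 1,"y": -0.7,"z": 3.5,"ax": -2,"ay": 0,"az": 0,"claw": 1},
  {"x": 2.5,"y": -1.4,"z": 7,"ax": -4,"ay": 0,"az": 0,"claw": 1},
  {"x": 4,"y": -2.1,"z": 10.5,"ax": -6,"ay": 0,"az": 0,"claw": 1},
  {"x": 5.5,"y": -2.6,"z": 13,"ax": -6.9,"ay": 0,"az": 0,"claw": 1},
  {"x": 6.8,"y": -2.8,"z": 14,"ax": -6.9,"ay": 0,"az": 0,"claw": 1},
  {"x": 6.8,"y": -2.8,"z": 14,"ax": -6.9,"ay": 0,"az": 0,"claw": 1},
  {"x": 6.8,"y": -2.8,"z": 14,"ax": -6.9,"ay": 0,"az": 0,"claw": 1},
])

```text
time_s: 26.3
eef_pos: [0.4965, -0.2411, 0.13]
eef_rot: [0.557, 0.435, 0.558, -0.435]
ft_force: [0.3, 0.2, -0.5]
finger_gap: 0.0216
```

Run:
```python
from h import *
import cv2
goal([.4947,-.2437,.0585],.241)
o=[]
for n,(x,y) in(("scene",(239,145)),("top",(231,225))):
    im=ctrl.get_image(n)[:,:,::-1];cv2.imwrite(f"pics/{n}4.png",im);o.append(cv2.resize(im[y:y+80,x:x+80],(400,400),interpolation=cv2.INTER_CUBIC))
a=np.hstack(o)
s=cv2.imread("pics/scene4.png");t=cv2.imread("pics/top4.png")
b=[cv2.resize(s[150:190,130:210],(400,200),interpolation=cv2.INTER_CUBIC),cv2.resize(t[250:290,360:440],(400,200),interpolation=cv2.INTER_CUBIC)]
cv2.imwrite("pics/n4.png",np.vstack([a,np.hstack(b)]))
```

```text
t 26.3 tcp [ 0.4965 -0.2411  0.13  ] F [ 0.286   0.166  -0.5339] gap 0.0216
shift cm [ 7.1503 -0.2259  0.221 ] turn [ 0.2824 -0.1097  0.0582]
```

View pics/n4.png

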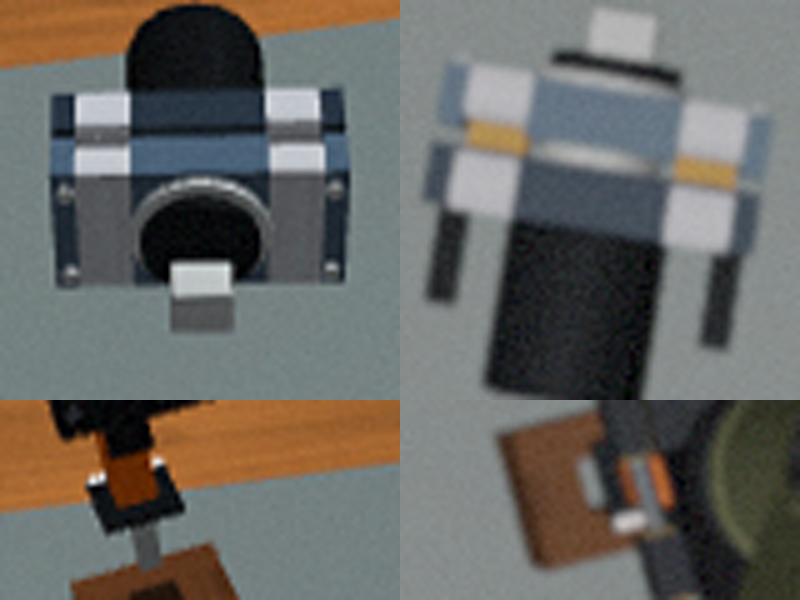

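Both gaps are open and look parallel; brass shows at (498,137) and (705,172). The tip hangs over the stand's well. Now I'll put a number on the opening from feature shifts between the first and current images.

Run:
```python
from h import *
import cv2
p=[.5143,.0773,.0,-.1717];c,n=np.cos(p[3]),np.sin(p[3])
# template shift of cover end parts (moving) and housing end parts (control)
for cam in("top","scene"):
    a=cv2.imread(f"pics/{cam}0.png",0).astype(np.float32);b=cv2.imread(f"pics/{cam}4.png",0).astype(np.float32)
    for nm,L,z in(("coverL",(.030,.062),.085),("coverR",(.030,-.062),.085),("housL",(-.030,.062),.085),("housR",(-.030,-.062),.085)):
        X=world(p,[(L[0],L[1],z)]);q=proj(cam,X)[0].astype(np.float32)
        J=(proj(cam,world(p,[(L[0]+.01,L[1],z)]))[0]-q)/10
        best=None
        out=[]
        for w in (9,13):
            r,st,e=cv2.calcOpticalFlowPyrLK(a.astype(np.uint8),b.astype(np.uint8),q[None],None,winSize=(w,w),maxLevel=2)
            d=r[0]-q;out.append(float(d@J/(J@J)))
        print(cam,nm,"mm",np.round(out,2))
```

```text
top coverL mm [9.63 9.45]
top coverR mm [8.57 8.42]
top housL mm [-0.32 -0.29]
top housR mm [-0.4 -0.5]
scene coverL mm [9.18 8.65]
scene coverR mm [8.08 7.95]
scene housL mm [-0.33  0.08]
scene housR mm [-0.34 -0.04]
```

The right end measures about 8.4–9.0 mm, too thin a margin, so I'll go back for one more gentle push there.

>>> jog_arm([
  {"x": -1.5,"y": 0.5,"z": -1,"ax": 1,"ay": 0,"az": 0,"claw": 1},
  {"x": -3,"y": 1.2,"z": -4,"ax": 4,"ay": 0,"az": 0,"claw": 1},
  {"x": -3,"y": 2.5,"z": -8,"ax": 8,"ay": 0,"az": 0,"claw": 1},
  {"x": -3,"y": 3.7,"z": -12,"ax": 12,"ay": 0,"az": 0,"claw": 1},
  {"x": -3,"y": 5,"z": -16,"ax": 16,"ay": 0,"az": 0,"claw": 1},
  {"x": -3,"y": 6.2,"z": -20,"ax": 20,"ay": 0,"az": 0,"claw": 1},
  {"x": -3,"y": 7.4,"z": -23.5,"ax": 23.9,"ay": 0,"az": 0,"claw": 1},
  {"x": -3,"y": 7.9,"z": -25.4,"ax": 23.9,"ay": 0,"az": 0,"claw": 1},
  {"x": -3,"y": 7.9,"z": -25.4,"ax": 23.9,"ay": 0,"az": 0,"claw": 1},
  {"x": -3,"y": 7.9,"z": -25.4,"ax": 23.9,"ay": 0,"az": 0,"claw": 1},
])

```text
time_s: 27.4
eef_pos: [0.5116, 0.0228, 0.161]
eef_rot: [0.456, 0.541, 0.455, -0.541]
ft_force: [0.2, -0.8, -1.0]
finger_gap: 0.022
```

>>> jog_arm([
  {"x": 0,"y": 0,"z": 0,"ax": 0,"ay": 0,"az": 0,"claw": 1},
  {"x": 0,"y": 0,"z": 0,"ax": 0,"ay": 0,"az": 0,"claw": 1},
])

```text
time_s: 27.6
eef_pos: [0.5115, 0.0209, 0.1606]
eef_rot: [0.454, 0.542, 0.454, -0.542]
ft_force: [0.8, -0.7, -1.3]
finger_gap: 0.0219
```

```bash
python3 st.py; python3 -c "
from h import *
goal([.5126,.0249,.15],-.1727)"
```

```text
t 27.6 wedge in housing mm [  6.9231 -56.0836] tip depth -19.14 F housing axes [ 0.8804 -0.5731 -1.3111] open est -11.4 tilt [0.0235 0.0052] yawerr -0.2054589411109554 z 0.1606361692582646
t 27.6 tcp [0.5115 0.0209 0.1606] F [ 0.7695 -0.7151 -1.3111] gap 0.0219
shift cm [ 1.0637  0.0336 -0.4163] turn [-0.1482 -0.0092 -0.0223]
```

>>> jog_arm([
  {"x": 0.5,"y": 0.1,"z": -0.4,"ax": 0,"ay": 0,"az": 0,"claw": 1},
  {"x": 1,"y": 0.1,"z": -0.4,"ax": 0,"ay": 0,"az": 0,"claw": 1},
  {"x": 1.5,"y": 0.1,"z": -0.4,"ax": 0,"ay": 0,"az": 0,"claw": 1},
  {"x": 2,"y": 0.1,"z": -0.4,"ax": 0,"ay": 0,"az": 0,"claw": 1},
  {"x": 2.5,"y": 0.1,"z": -0.4,"ax": 0,"ay": 0,"az": 0,"claw": 1},
  {"x": 3,"y": 0.1,"z": -0.4,"ax": 0,"ay": 0,"az": 0,"claw": 1},
  {"x": 3.5,"y": 0.1,"z": -0.4,"ax": 0,"ay": 0,"az": 0,"claw": 1},
  {"x": 4,"y": 0.1,"z": -0.4,"ax": 0,"ay": 0,"az": 0,"claw": 1},
  {"x": 4.5,"y": 0.08,"z": -0.4,"ax": 0,"ay": 0,"az": 0,"claw": 1},
  {"x": 4.9,"y": 0.06,"z": -0.4,"ax": 0,"ay": 0,"az": 0,"claw": 1},
])

```text
time_s: 28.6
eef_pos: [0.5132, 0.026, 0.1111]
eef_rot: [0.455, 0.542, 0.455, -0.541]
ft_force: [1.1, -0.4, -0.5]
finger_gap: 0.0215
```

```bash
python3 st.py
```

```text
t 28.6 wedge in housing mm [  7.7143 -50.7568] tip depth 30.36 F housing axes [ 1.1533 -0.177  -0.5388] open est 7.1 tilt [ 0.0596 -0.0012] yawerr -0.08263036517964292 z 0.11114191946704895
```

>>> jog_arm([
  {"x": 0.1,"y": -0.02,"z": 0,"ax": 0,"ay": 0,"az": 0,"claw": 1},
  {"x": 0.2,"y": -0.03,"z": 0,"ax": 0,"ay": 0,"az": 0,"claw": 1},
  {"x": 0.3,"y": -0.03,"z": 0,"ax": 0,"ay": 0,"az": 0,"claw": 1},
  {"x": 0.36,"y": -0.03,"z": 0,"ax": 0,"ay": 0,"az": 0,"claw": 1},
  {"x": 0.42,"y": -0.03,"z": 0,"ax": 0,"ay": 0,"az": 0,"claw": 1},
  {"x": 0.48,"y": -0.03,"z": 0,"ax": 0,"ay": 0,"az": 0,"claw": 1},
  {"x": 0.54,"y": -0.03,"z": 0,"ax": 0,"ay": 0,"az": 0,"claw": 1},
  {"x": 0.6,"y": -0.03,"z": 0,"ax": 0,"ay": 0,"az": 0,"claw": 1},
  {"x": 0.66,"y": -0.03,"z": 0,"ax": 0,"ay": 0,"az": 0,"claw": 1},
  {"x": 0.72,"y": -0.03,"z": 0,"ax": 0,"ay": 0,"az": 0,"claw": 1},
])

```text
time_s: 29.6
eef_pos: [0.5133, 0.0262, 0.1056]
eef_rot: [0.455, 0.542, 0.455, -0.541]
ft_force: [-0.1, -0.2, 10.8]
finger_gap: 0.0213
```

```bash
python3 st.py
```

```text
t 29.6 wedge in housing mm [  7.7592 -50.5078] tip depth 35.9 F housing axes [-0.0905 -0.1861 10.7591] open est 9.2 tilt [0.0965 0.0467] yawerr -0.08059201634947721 z 0.10560243281473583
```

>>> jog_arm([
  {"x": 0.05,"y": 0,"z": 0,"ax": 0,"ay": 0,"az": 0,"claw": 1},
  {"x": 0.1,"y": 0,"z": 0,"ax": 0,"ay": 0,"az": 0,"claw": 1},
  {"x": 0.15,"y": 0,"z": 0,"ax": 0,"ay": 0,"az": 0,"claw": 1},
  {"x": 0.2,"y": 0,"z": 0,"ax": 0,"ay": 0,"az": 0,"claw": 1},
  {"x": 0.25,"y": 0,"z": 0,"ax": 0,"ay": 0,"az": 0,"claw": 1},
  {"x": 0.3,"y": 0,"z": 0,"ax": 0,"ay": 0,"az": 0,"claw": 1},
  {"x": 0.35,"y": 0,"z": 0,"ax": 0,"ay": 0,"az": 0,"claw": 1},
  {"x": 0.35,"y": 0,"z": 0,"ax": 0,"ay": 0,"az": 0,"claw": 1},
])

```text
time_s: 30.4
eef_pos: [0.5134, 0.0264, 0.1022]
eef_rot: [0.455, 0.542, 0.455, -0.541]
ft_force: [0.2, -0.3, 9.2]
finger_gap: 0.0216
```

```bash
python3 st.py;python3 -c "
from h import *
goal([.4947,-.2437,.13],.241)"
```

```text
t 30.4 wedge in housing mm [  7.7876 -50.3299] tip depth 39.26 F housing axes [ 0.2299 -0.2449  9.2445] open est 10.5 tilt [0.1049 0.0637] yawerr -0.07505918335205453 z 0.10224447066930543
t 30.4 tcp [0.5134 0.0264 0.1022] F [ 0.1847 -0.2806  9.2445] gap 0.0216
shift cm [-2.809   2.8143 26.9223] turn [-23.721   -0.0605  -0.1078]
```

Good: about 10.5 mm by depth. Returning to the stand.

>>> jog_arm([
  {"x": -1,"y": 0,"z": 0,"ax": 0,"ay": 0,"az": 0,"claw": 1},
  {"x": -2.5,"y": 0,"z": 0,"ax": 0,"ay": 0,"az": 0,"claw": 1},
  {"x": -5,"y": 0,"z": 0,"ax": 0,"ay": 0,"az": 0,"claw": 1},
  {"x": -7,"y": 0.2,"z": 2,"ax": -2,"ay": 0,"az": 0,"claw": 1},
  {"x": -7,"y": 0.6,"z": 6,"ax": -6,"ay": 0,"az": 0,"claw": 1},
  {"x": -7,"y": 1,"z": 10,"ax": -10,"ay": 0,"az": 0,"claw": 1},
  {"x": -7,"y": 1.5,"z": 14,"ax": -14,"ay": 0,"az": 0,"claw": 1},
  {"x": -6,"y": 2,"z": 18,"ax": -18,"ay": 0,"az": 0,"claw": 1},
  {"x": -4.5,"y": 2.4,"z": 22,"ax": -21,"ay": 0,"az": 0,"claw": 1},
  {"x": -3,"y": 2.8,"z": 26,"ax": -23.7,"ay": 0,"az": 0,"claw": 1},
])

```text
time_s: 31.4
eef_pos: [0.4938, -0.2352, 0.1296]
eef_rot: [0.556, 0.436, 0.558, -0.435]
ft_force: [0.5, 0.3, -1.2]
finger_gap: 0.0214
```

>>> jog_arm([
  {"x": 0,"y": 0,"z": 0,"ax": 0,"ay": 0,"az": 0,"claw": 1},
  {"x": 0,"y": 0,"z": 0,"ax": 0,"ay": 0,"az": 0,"claw": 1},
  {"x": 0,"y": 0,"z": 0,"ax": 0,"ay": 0,"az": 0,"claw": 1},
])

```text
time_s: 31.7
eef_pos: [0.4952, -0.233, 0.1303]
eef_rot: [0.556, 0.436, 0.557, -0.436]
ft_force: [-0.3, 0.2, -1.1]
finger_gap: 0.022
```

```bash
python3 -c "
from h import *
goal([.4947,-.2437,.0585],.241)"
```

```text
t 31.7 tcp [ 0.4952 -0.233   0.1303] F [-0.3325  0.2426 -1.1159] gap 0.022
shift cm [ 7.1783 -0.2953  1.0455] turn [ 0.0527 -0.1155  0.0471]
```

>>> jog_arm([
  {"x": 0,"y": -0.15,"z": 0.5,"ax": 0,"ay": 0,"az": 0,"claw": 1},
  {"x": 0.3,"y": -0.3,"z": 1.05,"ax": 0,"ay": 0,"az": 0,"claw": 1},
  {"x": 0.6,"y": -0.3,"z": 1.05,"ax": 0,"ay": 0,"az": 0,"claw": 1},
  {"x": 1,"y": -0.3,"z": 1.05,"ax": 0,"ay": 0,"az": 0,"claw": 1},
  {"x": 1,"y": -0.3,"z": 1.05,"ax": 0,"ay": 0,"az": 0,"claw": 1},
])

```text
time_s: 32.2
eef_pos: [0.4944, -0.2452, 0.1199]
eef_rot: [0.556, 0.436, 0.557, -0.436]
ft_force: [0.1, 0.1, -1.6]
finger_gap: 0.0213
```

```bash
python3 -c "
from h import *
goal([.4947,-.2437,.0585],.241)"
```

```text
t 32.2 tcp [ 0.4944 -0.2452  0.1199] F [ 0.1121  0.1217 -1.5689] gap 0.0213
shift cm [ 6.1372  0.0731 -0.1372] turn [-0.0112 -0.0515  0.0621]
```

>>> jog_arm([
  {"x": 0.6,"y": 0.05,"z": -0.1,"ax": 0,"ay": 0,"az": 0,"claw": 1},
  {"x": 1.2,"y": 0.05,"z": -0.1,"ax": 0,"ay": 0,"az": 0,"claw": 1},
  {"x": 1.8,"y": 0.05,"z": -0.1,"ax": 0,"ay": 0,"az": 0,"claw": 1},
  {"x": 2.4,"y": 0.05,"z": -0.1,"ax": 0,"ay": 0,"az": 0,"claw": 1},
  {"x": 3,"y": 0.05,"z": -0.1,"ax": 0,"ay": 0,"az": 0,"claw": 1},
  {"x": 3.6,"y": 0.05,"z": -0.1,"ax": 0,"ay": 0,"az": 0,"claw": 1},
  {"x": 4.2,"y": 0.05,"z": -0.1,"ax": 0,"ay": 0,"az": 0,"claw": 1},
  {"x": 4.8,"y": 0.05,"z": -0.1,"ax": 0,"ay": 0,"az": 0,"claw": 1},
  {"x": 5.4,"y": 0.05,"z": -0.1,"ax": 0,"ay": 0,"az": 0,"claw": 1},
])

```text
time_s: 33.1
eef_pos: [0.4951, -0.2447, 0.0661]
eef_rot: [0.556, 0.436, 0.556, -0.436]
ft_force: [-0.4, 0.3, -1.2]
finger_gap: 0.0219
```

```bash
python3 -c "
from h import *
goal([.4947,-.2437,.0585],.241)"
```

```text
t 33.1 tcp [ 0.4951 -0.2447  0.0661] F [-0.3891  0.2853 -1.2207] gap 0.0219
shift cm [ 0.763  -0.0164 -0.1039] turn [-0.0252 -0.0027 -0.0013]
```

>>> jog_arm([
  {"x": 0.3,"y": 0,"z": -0.1,"ax": 0,"ay": 0,"az": 0,"claw": 1},
  {"x": 0.55,"y": 0,"z": -0.1,"ax": 0,"ay": 0,"az": 0,"claw": 1},
  {"x": 0.7,"y": 0,"z": -0.1,"ax": 0,"ay": 0,"az": 0,"claw": 1},
  {"x": 0.76,"y": 0,"z": -0.1,"ax": 0,"ay": 0,"az": 0,"claw": 1},
  {"x": 0.76,"y": 0,"z": -0.1,"ax": 0,"ay": 0,"az": 0,"claw": 1},
])

```text
time_s: 33.6
eef_pos: [0.495, -0.2437, 0.0592]
eef_rot: [0.556, 0.436, 0.556, -0.436]
ft_force: [-0.0, -0.6, -1.7]
finger_gap: 0.0219
```

>>> jog_arm([
  {"x": 0,"y": 0,"z": 0,"ax": 0,"ay": 0,"az": 0,"claw": 3},
  {"x": 0,"y": 0,"z": 0,"ax": 0,"ay": 0,"az": 0,"claw": 4},
  {"x": 0,"y": 0,"z": 0,"ax": 0,"ay": 0,"az": 0,"claw": 6},
  {"x": 0,"y": 0,"z": 0,"ax": 0,"ay": 0,"az": 0,"claw": 7},
  {"x": 0,"y": 0,"z": 0,"ax": 0,"ay": 0,"az": 0,"claw": 7},
  {"x": 0,"y": 0,"z": 0,"ax": 0,"ay": 0,"az": 0,"claw": 7},
])

```text
time_s: 34.2
eef_pos: [0.4949, -0.2437, 0.0591]
eef_rot: [0.556, 0.436, 0.556, -0.436]
ft_force: [-0.5, 0.5, -0.7]
finger_gap: 0.0615
```

>>> jog_arm([
  {"x": -1,"y": 0,"z": 0,"ax": 0,"ay": 0,"az": 0,"claw": 7},
  {"x": -3,"y": 0,"z": 0,"ax": 0,"ay": 0,"az": 0,"claw": 7},
  {"x": -6,"y": 0,"z": 0,"ax": 0,"ay": 0,"az": 0,"claw": 7},
  {"x": -9,"y": 0,"z": 0,"ax": 0,"ay": 0,"az": 0,"claw": 7},
  {"x": -12,"y": 0,"z": 0,"ax": 0,"ay": 0,"az": 0,"claw": 7},
  {"x": -14,"y": 0,"z": 4,"ax": 0,"ay": 0,"az": 0,"claw": 7},
  {"x": -14,"y": 0,"z": 8,"ax": 0,"ay": 0,"az": 0,"claw": 7},
  {"x": -14,"y": 0,"z": 12,"ax": 0,"ay": 0,"az": 0,"claw": 7},
  {"x": -14,"y": 0,"z": 12,"ax": 0,"ay": 0,"az": 0,"claw": 7},
])

```text
time_s: 35.1
eef_pos: [0.5217, -0.3665, 0.1991]
eef_rot: [0.555, 0.436, 0.554, -0.44]
ft_force: [-0.3, -0.1, 0.0]
finger_gap: 0.0699
```

Run:
```python
from h import *
import cv2
s=ctrl.sense();print(s["time_s"],s["eef_pos"])
for n in("scene","top"): cv2.imwrite(f"pics/{n}5.png",ctrl.get_image(n)[:,:,::-1])
S=cv2.imread("pics/scene5.png");T=cv2.imread("pics/top5.png")
c=lambda im,x,y:cv2.resize(im[y:y+60,x:x+80],(400,300),interpolation=cv2.INTER_CUBIC)
cv2.imwrite("pics/n5.png",np.vstack([np.hstack([c(S,122,160),c(S,239,145)]),np.hstack([c(T,362,236),c(T,231,225)])]))
p=[.5143,.0773,.0,-.1717]
for cam in("top","scene"):
    a=cv2.imread(f"pics/{cam}0.png",0);b=cv2.imread(f"pics/{cam}5.png",0)
    for nm,L,z in(("coverL",(.030,.062),.085),("coverR",(.030,-.062),.085),("housL",(-.030,.062),.085),("housR",(-.030,-.062),.085)):
        q=proj(cam,world(p,[(L[0],L[1],z)]))[0].astype(np.float32)
        J=(proj(cam,world(p,[(L[0]+.01,L[1],z)]))[0]-q)/10
        out=[]
        for w in (9,13):
            r,st,e=cv2.calcOpticalFlowPyrLK(a,b,q[None],None,winSize=(w,w),maxLevel=2);out.append(float((r[0]-q)@J/(J@J)))
        print(cam,nm,np.round(out,2))
```

```text
35.1 [ 0.5217 -0.3665  0.1991]
top coverL [8.79 8.76]
top coverR [9.4  9.35]
top housL [0.04 0.05]
top housR [0.   0.01]
scene coverL [8.93 8.68]
scene coverR [9.19 9.25]
scene housL [-0.06  0.04]
scene housR [-0.01  0.03]
```

View pics/n5.png

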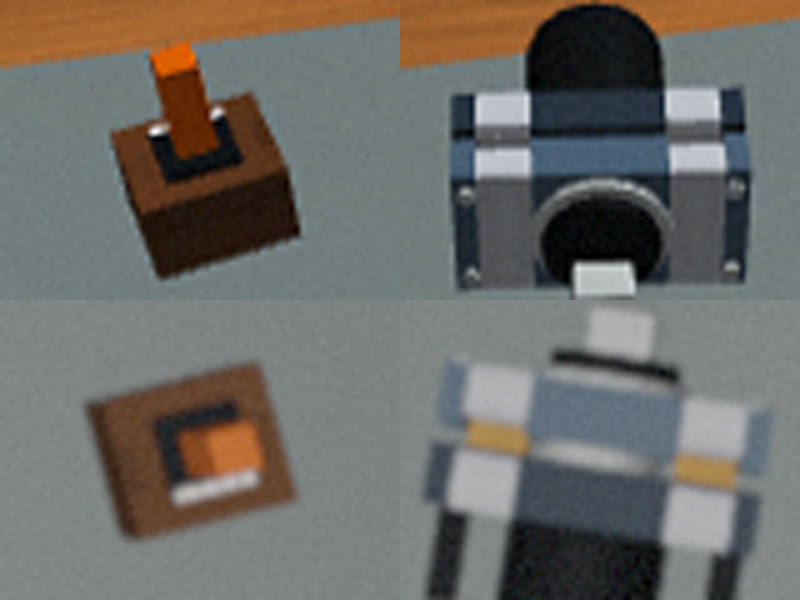

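The wedge sits in its stand exactly as at the start, and both gaps are open. I'll make one more independent numeric check of the opening before handing in.

Run:
```python
from h import *
import cv2
p=[.5143,.0773,.0,-.1717]
# fit cover pose (dx, yaw) by LK on many cover features, both views
F=[(.03,y,z) for y in(.08,.067,.037,-.037,-.067,-.08) for z in(.085,)]+[(.03,y,.07) for y in(.072,-.072)]+[(.03,y,.012) for y in(.072,-.072)]+[(.072,y,.04) for y in (.012,-.012)]
obs=[]
for cam in("top","scene"):
    a=cv2.imread(f"pics/{cam}0.png",0);b=cv2.imread(f"pics/{cam}5.png",0)
    for f in F:
        if cam=="top" and f[2]<.08: continue
        q=proj(cam,world(p,[f]))[0].astype(np.float32)
        r,st,e=cv2.calcOpticalFlowPyrLK(a,b,q[None],None,winSize=(9,9),maxLevel=2)
        if st[0]: obs.append((cam,f,q,r[0]-q))
def W(v,f): return world(p,[(v[0]+f[0]-v[2]*f[1],v[1]+f[1]+v[2]*f[0],f[2])])
fun=lambda v:np.concatenate([proj(c,W(v,f))[0]-q-d for c,f,q,d in obs])
r=least_squares(fun,[.008,0,0],loss="soft_l1",f_scale=.1)
x,y,th=r.x;cov=np.linalg.inv(r.jac.T@r.jac)*np.median(r.fun**2)*2
print(r.x*1e3,"L",1e3*(x-th*.052),"R",1e3*(x+th*.052),"sd",1e3*np.sqrt(np.diag(cov)),"n",len(obs),"rms px",np.median(abs(r.fun)))
```

```text
[8.9296 0.0696 4.8418] L 8.677787180082385 R 9.18133896417769 sd [0.0578 0.0575 0.911 ] n 18 rms px 0.04707003830307599
```

```bash
python3 -c "
from plant import ctrl
print(ctrl.hand_in()); print(ctrl.sense()['time_s'])"
```

```text
the job is handed in; nothing more can be done
None
the job is handed in; nothing more can be done
```

I eased the cover off with four gentle wedge pushes (left, right, left, right), put the wedge back in its stand and handed the job in. That was at about 35 s of the 70 s allowed. The hand-in reported no verdict.

- **Cover opening:** the last two-view image fit gives about 8.7 mm out at the left and 9.2 mm at the right, tilted about 0.005 rad. Both are above 8 mm, but the left margin is only about 0.7 mm.
- **Disagreement:** the depth the blade reached suggested more, 9.8 mm left and 10.5 mm right. The difference fits a small height bias in the depth estimate. The image figures are the ones I relied on.
- **Extra push:** after the third push the right end measured only about 8.0–9.0 mm, so I went back for the fourth.
- **Forces:** I read forces only at the end of each move. The downward push then was at most about 13 N, with about 2–3 N sideways.
- **Wedge and arm:** the final pictures show the wedge seated upright in the stand as at the start. The gripper was open and clear of everything.
- **Portafilter, cup and tamper:** the arm never went near them, but I did not measure their positions afterwards.

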